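# Fetch the specimen pot from behind the stain bottles and put it on the balance

## Robot

A 6-joint arm with a two-finger parallel gripper is mounted at the origin on the work surface. World frame = base frame: x ahead of the robot, y to its left, z up, the work surface at z = 0. Lengths are in m, angles in rad, forces in N, time in s.
With the tool pointing down it reaches from about 0.375 to 0.9 m from the base axis. Payload 3.1 kg.
Tool frame: the origin (TCP) lies at the very end of the fingers, on their centre line; the grasp point (between the pads) lies 19 mm behind it; z points along the fingers, y is the direction in which the jaws open and shut (so a half turn about z gives the same grasp; the last joint's range is limited). The gripper opens to 85 mm and grips with 20 to 120 N. Pads are 22 mm wide; open, the fingers measure 114 mm over their backs; the gripper's body (76 mm by 85 mm) begins 54 mm behind the grasp point. The pads swing forward as they close: fully open they stand 13 mm farther back than shut.
Start: joints at [-1.466, 0.527, 1.433, -0, 1.181, -0.178], TCP at [0.175, -0.6, 0.21] pointing down, gripper open.
Joint ranges: [-3.08, 3.08], [-0.75, 2.2], [0.22, 2.44], [-1.43, 4.57], [0, 2.65], [-2.85, 2.85]. Speed limits (rad/s): [2.79, 2.79, 3.14, 3.14, 3.14, 3.14].

## Interface

Orientations are given as a 3x3 rotation matrix whose columns are the frame's x, y, z axes.
In Python, from rig import arm gives the robot as it stands. The module is installed in compiled form; this text tells all that it offers.
- The arm moves only by the tool jog_arm, never from a script. Its argument "deltas" is a list of rows, each a list of 3 entries, a list of its own where there are three numbers: the shift along the tool's x, y, z in units of 40 mm (1.0 is 40 mm), then the turn, a rotation vector about the tool's x, y, z in units of 8 degrees (1.0 is 8 degrees), then the closure, from 0 (fully open) to 1 (shut). A call has 1 to 10 rows; each row is the pose to reach, as a shift and turn from the pose commanded when the call began, along the tool's axes at that moment; what a row does not reach only later rows make up. A row lasts 1/10 s, in which the tool goes at most 50 mm and 8.59 degrees, less where a joint would pass 70% of its speed; a pose out of reach is approached as far as the arm can. A call with a gripper value outside its range is refused whole. The fingers move at their own pace and stop on an object; "squeeze" is the grip in N (left out, the last holds). Time passes only in rows, so rows that repeat a pose let the fingers close. It gives the time, the measured TCP pose, the force and the opening at its end, in the units of the state.
- arm.read_state(): the state, without advancing time (a new reading comes with each control period).
- arm.read_camera(name): name is "scene" or "top" or "wrist"; returns a dict with "pixels" (384x512x3 uint8, red, green, blue), "camera_matrix" (3x3 intrinsics, pixels), "rvec" (rotation vector, rad) and "tvec" (3), from world to camera coordinates, as OpenCV has them. Camera axes: x right, y down, z forward; pixel columns grow to the right and rows downward; lengths in m; the calibration is good to about 2 mm. A picture is of the moment at which its call begins. There is no depth.
- arm.hand_in(): hands the job in, once; it reports no verdict.
The state is a dict: "time": time; "joint_positions": joint angles; "joint_velocities": joint speeds; "joint_torque": joint torques, N m; "tool_pos": TCP position; "tcp_rot": TCP orientation; "contact_force": force on the tool from outside, world axes, zero at the start; "moment": the same for the moment, N m; "gripper_width": finger opening in m.
Only numpy, scipy, OpenCV 4.12 (cv2) and the standard library are available. Lean on these libraries where they do the work, as an engineer would, in place of code of your own. Each camera call takes 0.05 s, during which the arm holds its last target. There are 200 camera calls.

## Task

Get the green-lidded specimen pot out of the grey caddy and onto the middle of the balance pan: first clear both stain bottles out of its way, standing them on the dark steel side tray, then move the pot, and only then put each bottle back upright on the middle of the coaster of its own colour. Set things down rather than dropping them, never tip the pots or bottles over, and leave the yellow-lidded pot, the slide box and the beaker where they are.

Things in the scene. Friction and masses are not known exactly. Their poses are not given: they have to be found in the camera images.
- bottle_red: Loose upright stain bottle, white with a red band and red cap, 132 mm tall, about 0.14 kg. Body 42 mm diameter up to 88 mm, tapering to a cap 30 mm in diameter from 98 to 132 mm (grasp the cap). Origin: centre of its underside, z up. Starts on the middle of the red coaster.
- bottle_blue: Loose upright stain bottle, the same shape and size as the red one, with a blue band and blue cap. Origin: centre of its underside, z up. Starts on the middle of the blue coaster.
- sample: Loose specimen pot with a GREEN lid, the one wanted: white pot 44 mm diameter and 30 mm high, lid 46 mm diameter from 30 to 46 mm, about 0.08 kg. Origin: centre of its underside, z up. Stands on the caddy floor about 50 mm behind (farther from the robot than) one of the bottles, with about 7 mm between pot and bottle.
- other_pot: Loose specimen pot with a YELLOW lid, otherwise the same as the green one, standing about 100 mm beside it behind the other bottle. Stays where it is (less than 15 mm of movement). Origin: centre of its underside, z up.
- coaster_red: Fixed red coaster, 44 mm (x) by 74 mm (y), 3 mm thick, on the floor of the caddy; its ends show on either side of the bottle. Home of the red bottle. Origin: centre of its underside, so a bottle on it has its underside 3 mm above the origin. x points across the caddy away from the robot, y along the row. The caddy is a fixed grey tray, 150 mm (x) by 220 mm (y), floor 6 mm above the bench, rims 14 mm high at both sides and the back; coasters 100 mm apart.
- coaster_blue: Fixed blue coaster, the same size, 100 mm beside the red one. Home of the blue bottle. Origin: centre of its underside.
- side_tray: Fixed low tray of dark steel, 180 mm (its x) by 110 mm (its y), rim 12 mm high and 4 mm thick, floor 4 mm above its origin: the side area for the bottles, at the left or right of the caddy. Both bottles fit one behind the other along its x, for instance 45 mm either side of the centre. Origin: centre of its underside.
- pan (a point): Centre of the upper face of the round steel pan of the balance (pan 110 mm diameter, 58 mm above the bench, rigid). The fixed white balance, 200 mm (x) by 150 mm (y), 45 mm high, stands on the other side of the caddy from the side tray; this point is 30 mm along +x from its middle. z up.
- slide_box: Bystander: closed blue slide box, 70 x 90 mm, 30 mm high, loose on the bench beyond the caddy. Leave it alone. Origin: centre of its underside.
- beaker: Bystander: empty clear glass beaker, 70 mm diameter, 80 mm tall, loose on the bench beyond the caddy. Leave it alone. Origin: centre of its underside.
Things that resemble listed ones, but are neither listed nor needed, are in the scene too. Leave any pink look-alike of the sample alone.

How it is judged:
By the outcome, as a careful person would: the job done as asked, in the order asked, and still so for the second after the job is handed in, with the robot touching nothing.
It also fails if it takes over 123 s, if anything falls off the work surface, if the arm or the gripper's body presses on something with over 40 N, if the wrist force passes 120 N, or if a joint passes its speed limit or range.

## Working session

There is one attempt and no reset: what is moved stays moved. The work goes in short steps, Python scripts to look and compute and a tool call to move; the robot and the scene stay as the last step left them, time stands still between calls to the robot, and variables do not carry over. Pictures are saved under pics/ and viewed, about 12 in all and at most 16, crops included, and the job is handed in when it is done.

Besides the shell and the picture viewer there is one more tool, called as a command line: name --argument value ..., lists and objects as JSON in quotes. jog_arm: Moves the arm, as the interface text tells. Its arguments: {"type":"object","properties":{"deltas":{"type":"array","items":{"type":"array"}},"squeeze":{"type":"number"}},"required":["deltas"]}

```bash
mkdir -p pics; cat > h.py <<'E'
import numpy as np, cv2
from rig import arm
def shot(n,f=None):
    c=arm.read_camera(n); c['R']=cv2.Rodrigues(np.array(c['rvec'],float))[0]; c['t']=np.array(c['tvec'],float).ravel(); c['K']=np.array(c['camera_matrix'],float)
    if f: cv2.imwrite('pics/'+f,c['pixels'][:,:,::-1])
    return c
def ray(c,u,v,z):
    o=-c['R'].T@c['t']; d=c['R'].T@np.linalg.inv(c['K'])@[u,v,1]
    return o+d*(z-o[2])/d[2]
def proj(c,p):
    q=c['K']@(c['R']@np.array(p,float)+c['t']); return q[:2]/q[2]
def blobs(c,lo,hi,amin=15):
    hsv=cv2.cvtColor(c['pixels'],cv2.COLOR_RGB2HSV)
    m=cv2.inRange(hsv,np.array(lo),np.array(hi))
    n,l,s,ce=cv2.connectedComponentsWithStats(m)
    return [(s[i].tolist(),ce[i].round(1).tolist()) for i in range(1,n) if s[i][4]>=amin]
E
python3 - <<'E'
from h import *
for n in ('scene','top'):
    c=shot(n,n+'1.png'); print(n,'cam at',(-c['R'].T@c['t']).round(3), c['R'].round(2).tolist(), c['K'][0,0])
    for nm,lo,hi in (('red',(0,120,80),(8,255,255)),('red2',(172,120,80),(180,255,255)),('blue',(100,110,60),(130,255,255)),('green',(40,80,40),(85,255,255)),('yel',(20,100,80),(35,255,255))):
        for s,ce in blobs(c,lo,hi,25): print(nm,s,ce)
print(arm.read_state())
E
```

```text
scene cam at [ 0.899 -0.449  0.754] [[0.79, 0.62, 0.01], [0.49, -0.61, -0.62], [-0.38, 0.49, -0.78]] 393.9390126592257
red [425, 6, 7, 8, 38] [427.3, 9.4]
red [220, 174, 14, 20, 218] [226.5, 183.2]
red [219, 202, 23, 14, 152] [229.6, 209.2]
red [215, 216, 23, 15, 132] [224.8, 223.5]
blue [414, 2, 7, 8, 36] [416.9, 5.3]
blue [433, 2, 6, 7, 32] [435.4, 4.9]
blue [482, 21, 18, 20, 263] [490.7, 30.5]
blue [438, 95, 37, 13, 62] [455.8, 100.7]
blue [432, 141, 21, 7, 74] [442.0, 143.9]
blue [244, 145, 14, 19, 218] [250.5, 153.6]
blue [238, 173, 25, 28, 304] [250.6, 185.5]
blue [327, 186, 41, 43, 1112] [347.1, 206.6]
blue [458, 259, 54, 125, 3421] [493.4, 341.5]
green [286, 94, 16, 13, 94] [293.7, 100.0]
green [262, 175, 20, 19, 294] [271.1, 183.7]
yel [404, 0, 7, 6, 29] [407.0, 2.1]
yel [422, 0, 7, 6, 34] [424.9, 2.1]
yel [238, 205, 22, 21, 361] [248.4, 215.1]
top cam at [ 0.495 -0.     1.078] [[0.02, -1.0, 0.01], [-1.0, -0.02, -0.07], [0.07, -0.01, -1.0]] 442.03982858350236
blue [0, 0, 512, 42, 18178] [269.9, 17.4]
blue [184, 104, 41, 35, 1064] [204.2, 120.6]
blue [245, 201, 9, 18, 84] [25
[... 640 characters left out ...]
     1.18140572e+00, -1.78473410e-01]), 'joint_velocities': array([-0.00095134, -0.00097519, -0.00308349,  0.00056017,  0.0013243 ,
       -0.00137713]), 'joint_torque': array([-2.09626160e-05, -4.43303883e+01, -1.78586447e+01, -2.60088955e-04,
        3.92364876e-03, -1.72463848e-05]), 'tool_pos': array([ 0.17496266, -0.59929179,  0.20942499]), 'tcp_rot': array([[ 9.60005005e-01,  2.79982767e-01, -2.02669703e-04],
       [ 2.79982615e-01, -9.60003059e-01,  1.96532713e-03],
       [ 3.55694192e-04, -1.94346787e-03, -9.99998048e-01]]), 'contact_force': array([-0.10369578,  0.48479705, -1.0272121 ]), 'moment': array([ 0.05886725,  0.05508625, -0.00041301]), 'gripper_width': 0.0850199746429064}
```

View pics/top1.png

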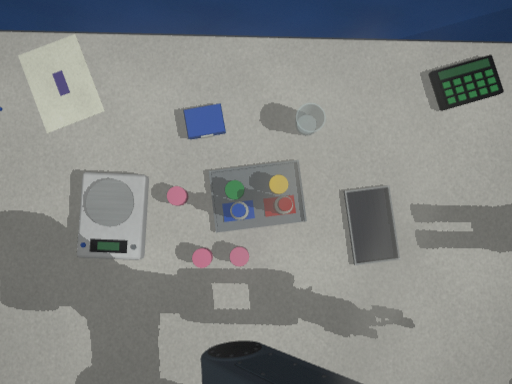

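View pics/scene1.png

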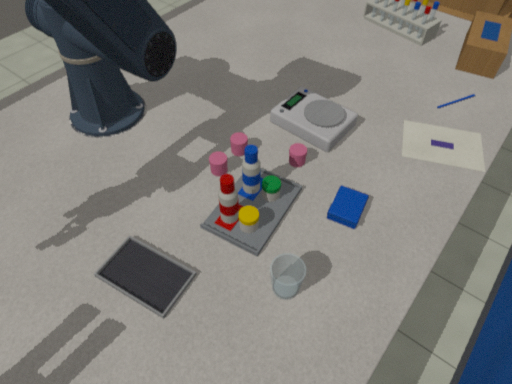

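The top view looks down with +x up and +y left. Candidates for the sample:
- Green lid at top (234,189) / scene (271,184), in the grey caddy behind the blue bottle. This one fits the description.
- Pink look-alikes at top (177,196), (202,258) and (239,257), outside the caddy, so not wanted.
- Yellow lid at top (278,184), which is the other pot.

The balance is on the left at (110,210) and the tray on the right at (370,225). Next I measure and take one enlarged crop.

```bash
python3 - <<'E'
from h import *
c=shot('top'); s=shot('scene')
im=c['pixels']; hsv=cv2.cvtColor(im,cv2.COLOR_RGB2HSV)
def cent(c,lo,hi,x0,x1,y0,y1,lo2=None,hi2=None):
    hsv=cv2.cvtColor(c['pixels'],cv2.COLOR_RGB2HSV); m=cv2.inRange(hsv,np.array(lo),np.array(hi))
    if lo2: m|=cv2.inRange(hsv,np.array(lo2),np.array(hi2))
    k=np.zeros_like(m);k[y0:y1,x0:x1]=m[y0:y1,x0:x1]
    cs=max(cv2.findContours(k,cv2.RETR_EXTERNAL,cv2.CHAIN_APPROX_NONE)[0],key=cv2.contourArea)
    return cs,np.array(cv2.minEnclosingCircle(cs)[0]),cv2.minAreaRect(cs)
_,g,_=cent(c,(40,80,40),(85,255,255),220,250,175,205); print('green',g,ray(c,*g,.050))
_,y,_=cent(c,(20,100,80),(35,255,255),260,295,170,200); print('yel',y,ray(c,*y,.050))
# tray / caddy
g8=cv2.cvtColor(im,cv2.COLOR_RGB2GRAY)
m=np.zeros_like(g8); m[175:275,335:405]=(g8[175:275,335:405]<75)*255
cs=max(cv2.findContours(m,0,1)[0],key=cv2.contourArea); r=cv2.minAreaRect(cs); b=cv2.boxPoints(r)
P=np.array([ray(c,*q,.006) for q in b]); print('tray',P.round(3)[:,:2].tolist(),P.mean(0).round(4),np.linalg.norm(P[0]-P[1]),np.linalg.norm(P[1]-P[2]))
# pan
cr=cv2.HoughCircles(cv2.medianBlur(g8[165:270,70:155],3),cv2.HOUGH_GRADIENT,1,50,param1=60,param2=15,minRadius=20,maxRadius=30)
for q in cr[0]: print('pan',q[0]+70,q[1]+165,q[2], ray(c,q[0]+70,q[1]+165,.058), 'r',q[2]*1.02/442)
# fiducial rays for coaster corner: red/blue masks
for nm,a in (('blue',((100,110,60),(130,255,255))),('red',((0,110,60),(8,255,255),(170,110,60),(180,255,255)))):
    x=(215,262,195,225) if nm=='blue' else (258,302,190,220)
    hs=hsv; mm=cv2.inRange(hs,np.array(a[0]),np.array(a[1]))
    if len(a)>2: mm|=cv2.inRange(hs,np.array(a[2]),np.array(a[3]))
    k=np.zeros_like(mm);k[x[2]:x[3],x[0]:x[1]]=mm[x[2]:x[3],x[0]:x[1]]
    r=cv2.minAreaRect(cv2.findNonZero(k)); P=np.array([ray(c,*q,.009) for q in cv2.boxPoints(r)])
    print('coaster',nm,r,P[:,:2].round(3).tolist(),P.mean(0).round(4))
for nm in ('top','scene'):
    cc=c if nm=='top' else s
    print(nm,(0.495,0,.14),proj(cc,(0.495,0,.14)).round(1))
for n,uv in (('blue',(250.5,146)),('red',(227,175.5))): print('scene cap top',n,ray(s,*uv,.141).round(4))
A=cv2.resize(im[150:285,150:315],None,fx=4,fy=4,interpolation=cv2.INTER_CUBIC)[:,:,::-1]
cv2.imwrite('pics/crop.png',A)
E
```

```text
green [234.04624939 189.45153809] [0.5607033  0.04384172 0.05      ]
yel [278.11703491 183.81382751] [ 0.57584343 -0.05862013  0.05      ]
tray [[0.56, -0.231], [0.566, -0.269], [0.448, -0.286], [0.442, -0.248]] [ 0.5038 -0.2583  0.006 ] 0.03881911325516512 0.11975580841232403
pan 108.5 201.5 25.8 [0.5269731 0.3309733 0.058    ] r 0.059538458
coaster blue ((237.9645233154297, 210.5730438232422), (17.429603576660156, 30.220321655273438), 82.23483276367188) [[0.528, 0.074], [0.539, 0.002], [0.497, -0.004], [0.486, 0.068]] [0.5125 0.035  0.009 ]
coaster red ((279.5465393066406, 205.55441284179688), (16.48175621032715, 29.150861740112305), 83.1572265625) [[0.541, -0.028], [0.551, -0.098], [0.512, -0.103], [0.502, -0.033]] [ 0.5264 -0.0652  0.009 ]
top (0.495, 0, 0.14) [252.3 218.1]
scene (0.495, 0, 0.14) [236.  153.8]
scene cap top blue [0.5052 0.0374 0.141 ]
scene cap top red [ 0.5213 -0.0604  0.141 ]
```

View pics/crop.png

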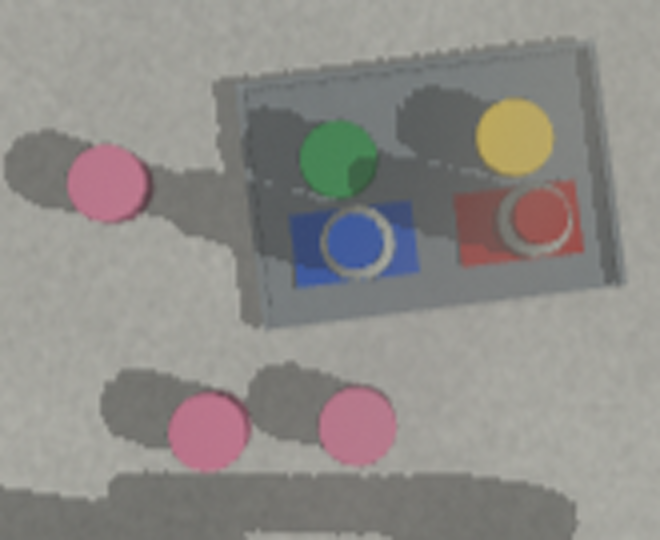

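Crop confirmed: the green lid is at crop (338,158), inside the caddy behind the blue bottle at (357,242). The red bottle is at (536,217) with the yellow pot behind it, and the three pink pots are outside. I'll move above the blue bottle.

```bash
cat >> h.py <<'E'
def delta(x,y,z,yaw=8.5):
    from scipy.spatial.transform import Rotation as Ro
    s=arm.read_state(); R=np.array(s['tcp_rot']); p=np.array(s['tool_pos'])
    c,q=np.cos(np.radians(yaw)),np.sin(np.radians(yaw))
    T=np.array([[c,q,0],[q,-c,0],[0,0,-1.]])
    d=R.T@(np.array([x,y,z])-p)/.04; w=Ro.from_matrix(R.T@T).as_rotvec(degrees=True)/8
    print('t',round(s['time'],2),'tcp',p.round(4),'w',round(s['gripper_width'],4),'F',np.round(s['contact_force'],1)); print('delta',d.round(3).tolist(),w.round(3).tolist())
E
python3 - <<'E'
from h import *
c=shot('top')
for uv in ((345,190),(385,186),(397,260),(356,264),(371,225)): print(ray(c,*uv,.012).round(3))
print('cap', ray(c,238.8,210.4,.141).round(4), ray(c,285.4,203.7,.141).round(4))
g8=cv2.cvtColor(c['pixels'],cv2.COLOR_RGB2GRAY)
m=((g8<70)*255).astype(np.uint8); 
delta(.508,.033,.30)
E
```

```text
[ 0.567 -0.223  0.012]
[ 0.579 -0.32   0.012]
[ 0.401 -0.349  0.012]
[ 0.39  -0.25   0.012]
[ 0.484 -0.286  0.012]
cap [0.5107 0.0289 0.141 ] [ 0.5267 -0.0696  0.141 ]
t 0.25 tcp [ 0.175  -0.5996  0.2098] w 0.0855 F [-0.3 -0.3  0.2]
delta [12.421, -12.854, -2.238] [-0.008, -0.001, 0.97]
```

jog_arm --deltas '[[[0, 0, -2.25], [0, 0, 0], 0], [[12.4, -12.85, -2.25], [0, 0, 0.97], 0], [[12.4, -12.85, -2.25], [0, 0, 0.97], 0], [[12.4, -12.85, -2.25], [0, 0, 0.97], 0], [[12.4, -12.85, -2.25], [0, 0, 0.97], 0], [[12.4, -12.85, -2.25], [0, 0, 0.97], 0], [[12.4, -12.85, -2.25], [0, 0, 0.97], 0], [[12.4, -12.85, -2.25], [0, 0, 0.97], 0], [[12.4, -12.85, -2.25], [0, 0, 0.97], 0], [[12.4, -12.85, -2.25], [0, 0, 0.97], 0]]'

```text
time: 1.25
tool_pos: [0.3845, -0.2004, 0.2858]
tcp_rot: [[0.989, 0.147, 0.001], [0.147, -0.989, -0.0], [0.001, 0.0, -1.0]]
contact_force: [1.9, 0.0, 0.1]
gripper_width: 0.0854
```

```bash
python3 -c "
from h import *
delta(.508,.033,.30)"
```

```text
t 1.25 tcp [ 0.3845 -0.2004  0.2858] w 0.0854 F [1.9 0.  0.1]
delta [3.913, -5.317, -0.356] [0.004, -0.004, -0.004]
```

jog_arm --deltas '[[[3.6, -4.9, -0.35], [0, 0, 0], 0], [[3.6, -4.9, -0.35], [0, 0, 0], 0], [[3.6, -4.9, -0.35], [0, 0, 0], 0], [[3.6, -4.9, -0.35], [0, 0, 0], 0], [[3.6, -4.9, -0.35], [0, 0, 0], 0], [[3.6, -4.9, -0.35], [0, 0, 0], 0], [[3.6, -4.9, -0.35], [0, 0, 0], 0], [[3.6, -4.9, -0.35], [0, 0, 0], 0], [[3.6, -4.9, -0.35], [0, 0, 0], 0]]'

```text
time: 2.15
tool_pos: [0.4968, 0.0116, 0.2993]
tcp_rot: [[0.989, 0.146, -0.001], [0.146, -0.989, -0.0], [-0.001, 0.0, -1.0]]
contact_force: [-0.3, -0.6, 0.2]
gripper_width: 0.0854
```

```bash
python3 -c "
from h import *
delta(.508,.033,.30)
c=shot('wrist','w1.png'); print((-c['R'].T@c['t']).round(3), c['R'].round(2).tolist(),c['K'][0,0])
for nm,lo,hi in (('red',(0,120,80),(8,255,255)),('red2',(172,120,80),(180,255,255)),('blue',(100,110,60),(130,255,255)),('green',(40,80,40),(85,255,255)),('yel',(20,100,80),(35,255,255))):
        for s,ce in blobs(c,lo,hi,100): print(nm,s,ce)
"
```

```text
t 2.15 tcp [0.4968 0.0116 0.2993] w 0.0854 F [-0.3 -0.6  0.2]
delta [0.354, -0.488, -0.017] [0.001, 0.005, -0.016]
[0.562 0.02  0.463] [[0.14, -0.99, -0.0], [-0.95, -0.14, 0.26], [-0.26, -0.04, -0.96]] 267.6888295941901
red [279, 132, 46, 27, 608] [293.5, 142.9]
red [307, 144, 29, 26, 569] [321.3, 156.0]
red2 [135, 98, 35, 28, 459] [151.4, 111.3]
red2 [172, 190, 28, 29, 347] [184.9, 203.8]
red2 [224, 194, 24, 29, 319] [235.7, 208.7]
blue [171, 0, 64, 19, 962] [202.0, 7.3]
blue [220, 132, 45, 38, 1092] [241.1, 148.3]
green [224, 99, 31, 32, 784] [238.8, 114.3]
green [31, 166, 35, 18, 443] [48.1, 174.8]
yel [293, 99, 32, 32, 826] [308.5, 114.5]
```

View pics/w1.png

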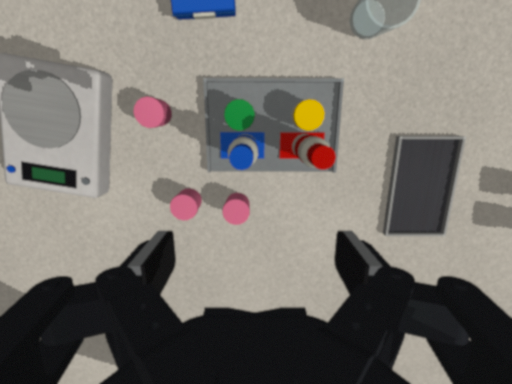

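The wrist view shows the blue cap at about (240,157), the red cap at (321,157), the green lid at (239,114), the yellow lid at (309,114), the tray at right (424,185) and the pan at (40,109). I'll compute positions from it.

```bash
python3 -c "
from h import *
c=shot('wrist')
for n,u,v,z in (('bcap',240.5,157,.141),('rcap',321.5,156,.141),('green',239.3,115,.050),('yel',309.3,115,.050),('bcoast',242.5,145.5,.009),('pan',40,109,.058),('trTL',398,135,.012),('trTR',462,135,.012),('trBR',446,235,.012),('trBL',384,235,.012)):
  print(n,ray(c,u,v,z).round(4))
hsv=cv2.cvtColor(c['pixels'],cv2.COLOR_RGB2HSV)
for n,y0,y1,x0,x1,ch in (('b',125,175,215,270,(100,130)),('r',125,175,275,340,(0,8))):
  m=cv2.inRange(hsv,np.array((ch[0],100,40)),np.array((ch[1],255,255)))[y0:y1,x0:x1]
  ys,xs=np.nonzero(m); print(n,xs.min()+x0,xs.max()+x0,ys.min()+y0,ys.max()+y0)
cv2.imwrite('pics/w1c.png',cv2.resize(c['pixels'][90:180,200:345],None,fx=5,fy=5,interpolation=cv2.INTER_CUBIC)[:,:,::-1])
"
```

```text
bcap [0.5122 0.0305 0.141 ]
rcap [ 0.5274 -0.066   0.141 ]
green [0.56   0.0432 0.05  ]
yel [ 0.575  -0.0597  0.05  ]
bcoast [0.5116 0.0338 0.009 ]
pan [0.5268 0.3298 0.058 ]
trTL [ 0.566  -0.2186  0.012 ]
trTR [ 0.5812 -0.3233  0.012 ]
trBR [ 0.4043 -0.3566  0.012 ]
trBL [ 0.3879 -0.2443  0.012 ]
b 220 264 132 169
r 279 335 132 169
```

View pics/w1c.png

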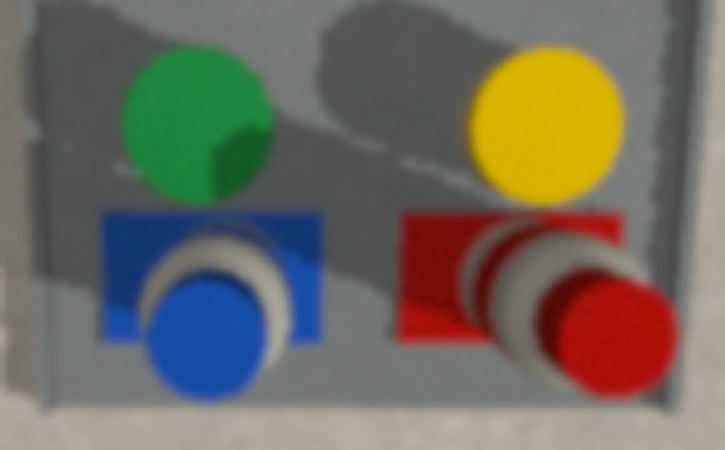

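```bash
python3 -c "
from h import *
delta(.512,.031,.30)
delta(.512,.031,.105)"
```

```text
t 2.25 tcp [0.497  0.0116 0.2994] w 0.0855 F [ 0.7  0.2 -0.2]
delta [0.44, -0.425, -0.014] [0.0, 0.002, -0.017]
t 2.25 tcp [0.497  0.0116 0.2994] w 0.0855 F [ 0.7  0.2 -0.2]
delta [0.442, -0.426, 4.861] [0.0, 0.002, -0.017]
```

jog_arm --deltas '[[[0.44, -0.43, 0], [0, 0, 0], 0], [[0.44, -0.43, 1], [0, 0, 0], 0], [[0.44, -0.43, 2], [0, 0, 0], 0], [[0.44, -0.43, 3], [0, 0, 0], 0], [[0.44, -0.43, 3.6], [0, 0, 0], 0], [[0.44, -0.43, 4.2], [0, 0, 0], 0], [[0.44, -0.43, 4.6], [0, 0, 0], 0], [[0.44, -0.43, 4.86], [0, 0, 0], 0], [[0.44, -0.43, 4.86], [0, 0, 0], 0]]'

```text
time: 3.15
tool_pos: [0.5115, 0.0319, 0.104]
tcp_rot: [[0.989, 0.147, -0.003], [0.147, -0.989, 0.0], [-0.003, -0.001, -1.0]]
contact_force: [0.5, -0.2, -0.6]
gripper_width: 0.0852
```

```bash
python3 -c "
from h import *
delta(.512,.031,.105)
c=shot('wrist'); cv2.imwrite('pics/w2.png',c['pixels'][:,:,::-1])
"
```

```text
t 3.15 tcp [0.5115 0.0319 0.104 ] w 0.0852 F [ 0.5 -0.2 -0.6]
delta [0.01, 0.024, -0.025] [-0.005, 0.018, -0.009]
```

View pics/w2.png

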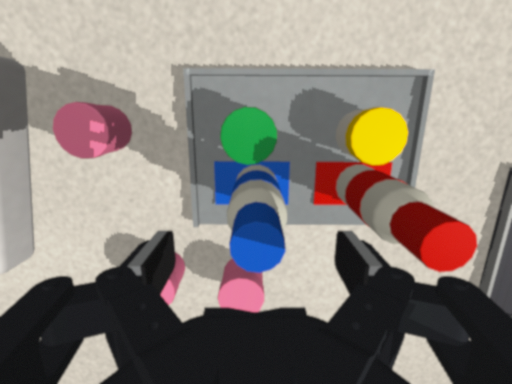

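The blue cap at (257,252) sits midway between the fingers at 175 and 335. Closing gently.

jog_arm --deltas '[[[0, 0, 0], [0, 0, 0], 0.3], [[0, 0, 0], [0, 0, 0], 0.45], [[0, 0, 0], [0, 0, 0], 0.55], [[0, 0, 0], [0, 0, 0], 0.6], [[0, 0, 0], [0, 0, 0], 0.65], [[0, 0, 0], [0, 0, 0], 0.7], [[0, 0, 0], [0, 0, 0], 0.8], [[0, 0, 0], [0, 0, 0], 0.8], [[0, 0, 0], [0, 0, 0], 0.8], [[0, 0, 0], [0, 0, 0], 0.8]]' --squeeze 35

```text
time: 4.2
tool_pos: [0.5129, 0.0324, 0.1056]
tcp_rot: [[0.989, 0.148, 0.001], [0.148, -0.989, -0.0], [0.001, 0.001, -1.0]]
contact_force: [0.2, -0.5, 4.3]
gripper_width: 0.0283
```

jog_arm --deltas '[[[0, 0, -0.3], [0, 0, 0], 0.8], [[0, 0, -1], [0, 0, 0], 0.8], [[0, 0, -1.8], [0, 0, 0], 0.8], [[0, 0, -2.6], [0, 0, 0], 0.8], [[0, 0, -3.4], [0, 0, 0], 0.8], [[0, 0, -4.2], [0, 0, 0], 0.8], [[-0.2, 0.6, -4.8], [0, 0, 0], 0.8], [[-0.6, 1.5, -4.9], [0, 0, 0], 0.8], [[-1, 2.5, -4.9], [0, 0, 0], 0.8], [[-1.3, 3.5, -4.9], [0, 0, 0], 0.8]]'

```text
time: 5.2
tool_pos: [0.4802, -0.1142, 0.3016]
tcp_rot: [[0.989, 0.149, -0.0], [0.149, -0.989, 0.0], [-0.0, -0.0, -1.0]]
contact_force: [0.5, 0.1, -1.7]
gripper_width: 0.0282
```

jog_arm --deltas '[[[-0.4, 1, 0], [0, 0, 0], 0.8], [[-0.8, 2, 0], [0, 0, 0], 0.8], [[-1.2, 3, 0], [0, 0, 0], 0.8], [[-1.6, 3.8, 0], [0, 0, 0], 0.8], [[-1.7, 4.26, 0], [0, 0, 0], 0.8], [[-1.7, 4.26, 0], [0, 0, 0], 0.8], [[-1.7, 4.26, 0], [0, 0, 0], 0.8], [[-1.7, 4.26, 0], [0, 0, 0], 0.8]]'

```text
time: 6.0
tool_pos: [0.4397, -0.2904, 0.3009]
tcp_rot: [[0.989, 0.149, -0.0], [0.149, -0.989, 0.002], [-0.0, -0.002, -1.0]]
contact_force: [-0.1, -0.4, -1.0]
gripper_width: 0.0285
```

```bash
python3 -c "
from h import *
delta(.4395,-.2927,.103)
c=shot('wrist','w3.png')
"
```

```text
t 6.0 tcp [ 0.4397 -0.2904  0.3009] w 0.0285 F [-0.1 -0.4 -1. ]
delta [-0.011, 0.064, 4.949] [-0.011, 0.002, 0.011]
```

View pics/w3.png

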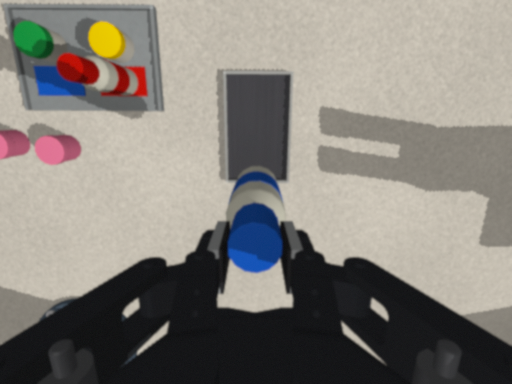

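The blue bottle is held upright at (255,238), with the tray at (257,125). Lowering.

jog_arm --deltas '[[[0, 0.05, 1], [0, 0, 0], 0.8], [[0, 0.05, 2], [0, 0, 0], 0.8], [[0, 0.05, 3], [0, 0, 0], 0.8], [[0, 0.05, 3.8], [0, 0, 0], 0.8], [[0, 0.05, 4.4], [0, 0, 0], 0.8], [[0, 0.05, 4.7], [0, 0, 0], 0.8], [[0, 0.05, 4.85], [0, 0, 0], 0.8], [[0, 0.05, 4.93], [0, 0, 0], 0.8], [[0, 0.05, 4.96], [0, 0, 0], 0.8], [[0, 0.05, 4.96], [0, 0, 0], 0.8]]'

```text
time: 7.05
tool_pos: [0.4404, -0.2946, 0.1036]
tcp_rot: [[0.989, 0.148, 0.001], [0.148, -0.989, -0.001], [0.001, 0.002, -1.0]]
contact_force: [-0.1, 0.0, -0.8]
gripper_width: 0.0281
```

jog_arm --deltas '[[[0, 0, 0.02], [0, 0, 0], 0.8], [[0, 0, 0.04], [0, 0, 0], 0.8], [[0, 0, 0.06], [0, 0, 0], 0.8], [[0, 0, 0.06], [0, 0, 0], 0.8]]'

```text
time: 7.45
tool_pos: [0.4401, -0.2945, 0.1007]
tcp_rot: [[0.989, 0.148, 0.001], [0.148, -0.989, -0.001], [0.001, 0.001, -1.0]]
contact_force: [0.6, -0.1, 0.8]
gripper_width: 0.0287
```

jog_arm --deltas '[[[0, 0, 0.015], [0, 0, 0], 0.8], [[0, 0, 0.03], [0, 0, 0], 0.8], [[0, 0, 0.03], [0, 0, 0], 0.8]]'

```text
time: 7.75
tool_pos: [0.4405, -0.2949, 0.1006]
tcp_rot: [[0.989, 0.148, 0.002], [0.148, -0.989, -0.002], [0.001, 0.002, -1.0]]
contact_force: [-0.7, 0.4, 9.3]
gripper_width: 0.0283
```

jog_arm --deltas '[[[0, 0, -0.015], [0, 0, 0], 0.6], [[0, 0, -0.015], [0, 0, 0], 0.5], [[0, 0, -0.015], [0, 0, 0], 0.3], [[0, 0, -0.015], [0, 0, 0], 0], [[0, 0, -0.015], [0, 0, 0], 0], [[0, 0, -0.015], [0, 0, 0], 0], [[0, 0, -0.5], [0, 0, 0], 0], [[0, 0, -1.5], [0, 0, 0], 0], [[0, 0, -2.5], [0, 0, 0], 0], [[0, 0, -3.5], [0, 0, 0], 0]]'

```text
time: 8.75
tool_pos: [0.4395, -0.2939, 0.2403]
tcp_rot: [[0.989, 0.148, -0.001], [0.148, -0.989, 0.001], [-0.001, -0.001, -1.0]]
contact_force: [0.7, -0.9, -0.5]
gripper_width: 0.0858
```

```bash
python3 -c "
from h import *
delta(.5265,-.067,.26)
delta(.5265,-.067,.105)
c=shot('wrist','w4.png')
"
```

```text
t 8.75 tcp [ 0.4395 -0.2939  0.2403] w 0.0858 F [ 0.7 -0.9 -0.5]
delta [2.989, -5.289, -0.49] [-0.006, 0.004, -0.0]
t 8.75 tcp [ 0.4395 -0.2939  0.2403] w 0.0858 F [ 0.7 -0.9 -0.5]
delta [2.991, -5.286, 3.385] [-0.006, 0.004, -0.0]
```

View pics/w4.png

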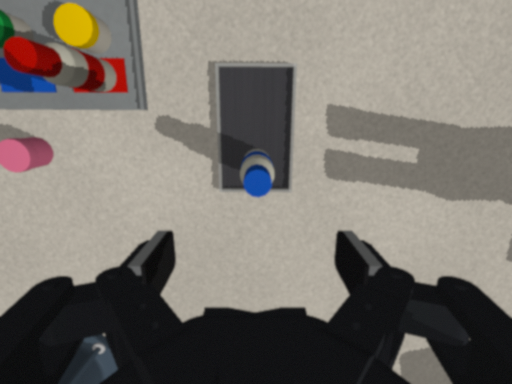

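The blue bottle stands upright in the tray at (257,172). Next is the red bottle.

jog_arm --deltas '[[[0.5, -0.9, -0.5], [0, 0, 0], 0], [[1, -1.9, -0.5], [0, 0, 0], 0], [[1.5, -2.9, -0.5], [0, 0, 0], 0], [[2, -3.9, -0.5], [0, 0, 0], 0], [[2.6, -4.8, -0.5], [0, 0, 0], 0], [[3, -5.3, -0.5], [0, 0, 0], 0], [[3, -5.3, -0.4], [0, 0, 0], 0], [[3, -5.3, 0.3], [0, 0, 0], 0], [[3, -5.3, 1.3], [0, 0, 0], 0], [[3, -5.3, 2], [0, 0, 0], 0]]'

```text
time: 9.8
tool_pos: [0.5258, -0.0672, 0.157]
tcp_rot: [[0.989, 0.147, -0.002], [0.147, -0.989, 0.0], [-0.002, -0.001, -1.0]]
contact_force: [-0.4, -0.1, -0.0]
gripper_width: 0.0849
```

```bash
python3 -c "
from h import *
delta(.5265,-.067,.105)
c=shot('wrist','w5.png')
hsv=cv2.cvtColor(c['pixels'],cv2.COLOR_RGB2HSV)
for s,ce in blobs(c,(0,120,60),(8,255,255),100): print(s,ce, ray(c,*ce,.141))
print(proj(c,(.5265,-.067,.141)), 'tool axis proj',proj(c,np.r_[np.array(arm.read_state()['tool_pos'])[:2],.141]))
"
```

```text
t 9.8 tcp [ 0.5258 -0.0672  0.157 ] w 0.0849 F [-0.4 -0.1 -0. ]
delta [0.021, -0.002, 1.3] [-0.004, 0.015, -0.002]
[221, 154, 63, 37, 1247] [248.8, 167.5] [ 0.55666093 -0.05923836  0.141     ]
[236, 182, 41, 48, 1538] [255.8, 206.1] [ 0.52994973 -0.06802447  0.141     ]
[253.66050807 210.4489183 ] tool axis proj [252.09204991 215.15992808]
```

View pics/w5.png

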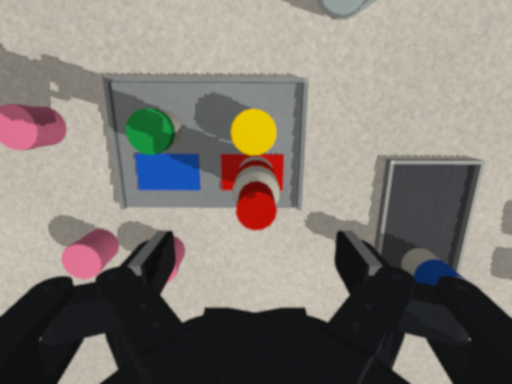

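The red cap at (256,210) is centred between the fingers (mid 255). Descending and closing.

jog_arm --deltas '[[[0.02, 0.03, 0.6], [0, 0, 0], 0], [[0.02, 0.03, 1.1], [0, 0, 0], 0], [[0.02, 0.03, 1.3], [0, 0, 0], 0], [[0.02, 0.03, 1.3], [0, 0, 0], 0.3], [[0.02, 0.03, 1.3], [0, 0, 0], 0.45], [[0.02, 0.03, 1.3], [0, 0, 0], 0.55], [[0.02, 0.03, 1.3], [0, 0, 0], 0.6], [[0.02, 0.03, 1.3], [0, 0, 0], 0.65], [[0.02, 0.03, 1.3], [0, 0, 0], 0.7], [[0.02, 0.03, 1.3], [0, 0, 0], 0.8]]' --squeeze 35

```text
time: 10.85
tool_pos: [0.5288, -0.0679, 0.108]
tcp_rot: [[0.989, 0.148, 0.002], [0.148, -0.989, -0.0], [0.002, 0.001, -1.0]]
contact_force: [-0.5, 0.6, 7.0]
gripper_width: 0.0283
```

jog_arm --deltas '[[[0, 0, 0], [0, 0, 0], 0.8], [[0, 0, 0], [0, 0, 0], 0.8]]'

```text
time: 11.05
tool_pos: [0.5288, -0.0679, 0.108]
tcp_rot: [[0.989, 0.148, 0.002], [0.148, -0.989, -0.0], [0.002, 0.001, -1.0]]
contact_force: [0.0, 0.9, 6.8]
gripper_width: 0.0281
```

```bash
python3 -c "
from h import *
delta(.5285,-.279,.30)
delta(.5285,-.279,.100)"
```

```text
t 11.05 tcp [ 0.5288 -0.0679  0.108 ] w 0.0281 F [0.  0.9 6.8]
delta [-0.78, 5.221, -4.797] [0.005, -0.011, 0.001]
t 11.05 tcp [ 0.5288 -0.0679  0.108 ] w 0.0281 F [0.  0.9 6.8]
delta [-0.788, 5.217, 0.203] [0.005, -0.011, 0.001]
```

jog_arm --deltas '[[[0, 0, -0.3], [0, 0, 0], 0.8], [[0, 0, -1], [0, 0, 0], 0.8], [[0, 0, -1.8], [0, 0, 0], 0.8], [[0, 0, -2.6], [0, 0, 0], 0.8], [[0, 0.5, -3.3], [0, 0, 0], 0.8], [[-0.1, 1.3, -3.8], [0, 0, 0], 0.8], [[-0.3, 2.3, -3.8], [0, 0, 0], 0.8], [[-0.5, 3.3, -3.8], [0, 0, 0], 0.8], [[-0.7, 4.3, -3.8], [0, 0, 0], 0.8], [[-0.78, 5, -3.8], [0, 0, 0], 0.8]]'

```text
time: 12.05
tool_pos: [0.526, -0.2728, 0.2595]
tcp_rot: [[0.989, 0.146, -0.0], [0.146, -0.989, -0.001], [-0.0, 0.001, -1.0]]
contact_force: [0.3, -0.7, -1.3]
gripper_width: 0.0282
```

jog_arm --deltas '[[[0, 0.22, 0], [0, 0, 0], 0.8], [[0, 0.22, 0], [0, 0, 0], 0.8], [[0, 0.22, 0], [0, 0, 0], 0.8]]'

```text
time: 12.35
tool_pos: [0.5277, -0.2775, 0.2589]
tcp_rot: [[0.989, 0.148, -0.001], [0.148, -0.989, 0.002], [-0.001, -0.002, -1.0]]
contact_force: [0.0, 0.4, -0.1]
gripper_width: 0.0282
```

```bash
python3 -c "
from h import *
delta(.5285,-.279,.104)
c=shot('wrist','w6.png')"
```

```text
t 12.35 tcp [ 0.5277 -0.2775  0.2589] w 0.0282 F [ 0.   0.4 -0.1]
delta [0.016, 0.048, 3.872] [-0.013, 0.005, 0.004]
```

View pics/w6.png

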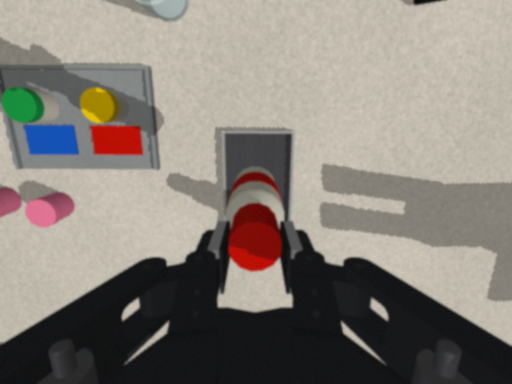

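The red bottle is held at (255,236) over the tray. Both coasters are bare and clearly visible: blue (52,140), red (117,140).

jog_arm --deltas '[[[0.02, 0.05, 1], [0, 0, 0], 0.8], [[0.02, 0.05, 2], [0, 0, 0], 0.8], [[0.02, 0.05, 2.8], [0, 0, 0], 0.8], [[0.02, 0.05, 3.4], [0, 0, 0], 0.8], [[0.02, 0.05, 3.7], [0, 0, 0], 0.8], [[0.02, 0.05, 3.8], [0, 0, 0], 0.8], [[0.02, 0.05, 3.84], [0, 0, 0], 0.8], [[0.02, 0.05, 3.87], [0, 0, 0], 0.8], [[0.02, 0.05, 3.87], [0, 0, 0], 0.8]]'

```text
time: 13.3
tool_pos: [0.5299, -0.2813, 0.1055]
tcp_rot: [[0.989, 0.148, 0.002], [0.148, -0.989, -0.001], [0.002, 0.002, -1.0]]
contact_force: [-0.2, -0.5, -1.1]
gripper_width: 0.0281
```

jog_arm --deltas '[[[0, 0, 0.02], [0, 0, 0], 0.8], [[0, 0, 0.04], [0, 0, 0], 0.8], [[0, 0, 0.04], [0, 0, 0], 0.8]]'

```text
time: 13.6
tool_pos: [0.5294, -0.2811, 0.1031]
tcp_rot: [[0.989, 0.148, 0.001], [0.148, -0.989, -0.001], [0.001, 0.001, -1.0]]
contact_force: [-0.0, 0.2, -0.6]
gripper_width: 0.0285
```

jog_arm --deltas '[[[0, 0, 0.015], [0, 0, 0], 0.8], [[0, 0, 0.03], [0, 0, 0], 0.8], [[0, 0, 0.03], [0, 0, 0], 0.8]]'

```text
time: 13.9
tool_pos: [0.5299, -0.2812, 0.1031]
tcp_rot: [[0.989, 0.148, 0.002], [0.148, -0.989, -0.001], [0.002, 0.001, -1.0]]
contact_force: [0.0, 1.2, 8.0]
gripper_width: 0.0284
```

jog_arm --deltas '[[[0, 0, -0.015], [0, 0, 0], 0.6], [[0, 0, -0.015], [0, 0, 0], 0.5], [[0, 0, -0.015], [0, 0, 0], 0.3], [[0, 0, -0.015], [0, 0, 0], 0], [[0, 0, -0.015], [0, 0, 0], 0], [[0, 0, -0.015], [0, 0, 0], 0], [[0, 0, -0.5], [0, 0, 0], 0], [[0, 0, -1.5], [0, 0, 0], 0], [[0, 0, -2.5], [0, 0, 0], 0], [[0, 0, -3], [0, 0, 0], 0]]'

```text
time: 14.9
tool_pos: [0.5307, -0.2819, 0.2251]
tcp_rot: [[0.989, 0.148, 0.004], [0.148, -0.989, -0.004], [0.004, 0.004, -1.0]]
contact_force: [0.4, -0.4, -0.9]
gripper_width: 0.0855
```

```bash
python3 -c "
from h import *
delta(.5605,.0425,.20)
delta(.5605,.0425,.025)
c=shot('wrist','w7.png')
for nm,lo,hi in (('red',(0,120,80),(8,255,255)),('blue',(100,110,60),(130,255,255))):
  for s,ce in blobs(c,lo,hi,100): print(nm,s,ce)
"
```

```text
t 14.9 tcp [ 0.5307 -0.2819  0.2251] w 0.0855 F [ 0.4 -0.4 -0.9]
delta [1.935, -7.913, 0.602] [0.03, -0.028, 0.0]
t 14.9 tcp [ 0.5307 -0.2819  0.2251] w 0.0855 F [ 0.4 -0.4 -0.9]
delta [1.918, -7.931, 4.977] [0.03, -0.028, 0.0]
red [71, 129, 58, 32, 1706] [100.1, 144.3]
red [239, 155, 30, 11, 102] [253.4, 158.5]
red [238, 170, 31, 35, 825] [253.1, 187.1]
blue [0, 128, 59, 33, 1730] [28.7, 143.8]
blue [240, 219, 31, 17, 263] [254.5, 225.5]
blue [242, 245, 27, 38, 798] [255.0, 264.0]
```

Both bottles stand in the tray: red cap (253,187), blue cap (255,264). On to the green pot.

jog_arm --deltas '[[[0.2, -0.9, 0], [0, 0, 0], 0], [[0.4, -1.9, 0], [0, 0, 0], 0], [[0.7, -3, 0], [0, 0, 0], 0], [[1, -4.1, 0], [0, 0, 0], 0], [[1.3, -5.2, 0], [0, 0, 0], 0], [[1.5, -6.3, 0], [0, 0, 0], 0], [[1.8, -7.3, 0], [0.03, -0.03, 0], 0], [[1.93, -7.92, 0.5], [0.03, -0.03, 0], 0], [[1.93, -7.92, 1.5], [0.03, -0.03, 0], 0], [[1.93, -7.92, 1.7], [0.03, -0.03, 0], 0]]'

```text
time: 15.95
tool_pos: [0.5552, 0.0453, 0.1496]
tcp_rot: [[0.989, 0.15, -0.014], [0.15, -0.989, 0.004], [-0.013, -0.006, -1.0]]
contact_force: [0.3, -0.9, -0.1]
gripper_width: 0.0855
```

jog_arm --deltas '[[[0, 0, 0], [0, 0, 0], 0], [[0, 0, 0], [0, 0, 0], 0]]'

```text
time: 16.15
tool_pos: [0.5595, 0.0432, 0.1542]
tcp_rot: [[0.989, 0.147, -0.004], [0.147, -0.989, 0.003], [-0.003, -0.004, -1.0]]
contact_force: [0.1, 0.8, 0.4]
gripper_width: 0.0857
```

```bash
cat > look.py <<'E'
from h import *
import sys
c=shot('wrist',sys.argv[1])
hsv=cv2.cvtColor(c['pixels'],cv2.COLOR_RGB2HSV)
def circ(nm,lo,hi,z,f):
    m=cv2.inRange(hsv,np.array(lo),np.array(hi)); cs,_=cv2.findContours(m,0,1)
    cs=[k for k in cs if cv2.contourArea(k)>150]
    for k in cs:
        x,y,w,h=cv2.boundingRect(k); u=x+(w-1)/2;v=y+(h-1)/2; r=cv2.minAreaRect(k); 
        print(nm,(x,y,w,h),'bbox',ray(c,u,v,z).round(4)[:2],'rect',ray(c,*r[0],z).round(4)[:2],np.round(np.array(r[1]),0))
circ('green',(40,80,40),(85,255,255),.050,0); circ('yel',(20,100,80),(35,255,255),.050,0)
circ('red',(0,120,80),(8,255,255),.009,0); circ('blue',(100,110,50),(130,255,255),.009,0)
E
python3 look.py w8.png; python3 -c "
from h import *
delta(.5605,.0425,.025)"
```

```text
green (232, 158, 45, 44) bbox [0.5618 0.044 ] rect [0.5618 0.044 ] [43. 44.]
yel (330, 158, 48, 45) bbox [ 0.5762 -0.057 ] rect [ 0.5762 -0.057 ] [44. 47.]
red (306, 195, 64, 35) bbox [ 0.5267 -0.0641] rect [ 0.5267 -0.0641] [34. 63.]
blue (497, 297, 15, 21) bbox [ 0.4261 -0.3179] rect [ 0.4261 -0.3179] [20. 14.]
blue (225, 194, 62, 35) bbox [0.5133 0.0353] rect [0.5133 0.0353] [61. 34.]
blue (152, 0, 97, 42) bbox [0.7088 0.1213] rect [0.7088 0.1213] [41. 96.]
t 16.2 tcp [0.56   0.0431 0.1547] w 0.0853 F [ 0.9  0.5 -0.1]
delta [0.017, 0.027, 3.243] [-0.025, 0.012, -0.008]
```

View pics/w8.png

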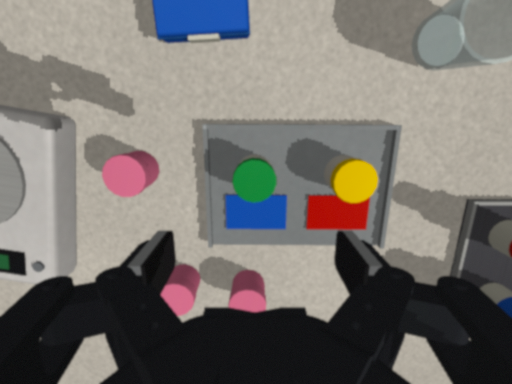

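The green lid at (254,180) is centred between the fingers (mid 255). The left rim at x≈209 stays below the open fingertips. Descending to the lid.

jog_arm --deltas '[[[0.04, 0, 0.8], [-0.02, 0.01, 0], 0], [[0.04, 0, 1.6], [-0.02, 0.01, 0], 0], [[0.04, 0, 2.3], [-0.02, 0.01, 0], 0], [[0.04, 0, 2.8], [-0.02, 0.01, 0], 0], [[0.04, 0, 3.1], [-0.02, 0.01, 0], 0], [[0.04, 0, 3.28], [-0.02, 0.01, 0], 0], [[0.04, 0, 3.28], [-0.02, 0.01, 0], 0], [[0.04, 0, 3.28], [-0.02, 0.01, 0], 0.2], [[0.04, 0, 3.28], [-0.02, 0.01, 0], 0.3], [[0.04, 0, 3.28], [-0.02, 0.01, 0], 0.35]]' --squeeze 30

```text
time: 17.2
tool_pos: [0.5603, 0.0446, 0.0232]
tcp_rot: [[0.989, 0.148, -0.001], [0.148, -0.989, 0.001], [-0.001, -0.001, -1.0]]
contact_force: [0.6, 0.1, 0.0]
gripper_width: 0.0552
```

jog_arm --deltas '[[[0, 0, 0], [0, 0, 0], 0.4], [[0, 0, 0], [0, 0, 0], 0.45], [[0, 0, 0], [0, 0, 0], 0.5], [[0, 0, 0], [0, 0, 0], 0.6], [[0, 0, 0], [0, 0, 0], 0.6], [[0, 0, 0], [0, 0, 0], 0.6], [[0, 0, 0], [0, 0, 0], 0.6]]'

```text
time: 17.9
tool_pos: [0.5599, 0.0446, 0.0229]
tcp_rot: [[0.989, 0.148, -0.002], [0.148, -0.989, 0.001], [-0.002, -0.001, -1.0]]
contact_force: [-0.9, -0.0, 4.6]
gripper_width: 0.0444
```

```bash
python3 look.py w9.png; python3 -c "
from h import *
delta(.527,.330,.20)"
```

```text
green (213, 193, 83, 82) bbox [0.5627 0.0448] rect [0.5626 0.0446] [81. 80.]
yel (390, 193, 96, 83) bbox [ 0.5774 -0.0556] rect [ 0.5767 -0.0555] [93. 81.]
red (342, 247, 98, 46) bbox [ 0.5301 -0.0631] rect [ 0.5356 -0.0622] [101.  31.]
blue (208, 251, 99, 49) bbox [0.5107 0.035 ] rect [0.5107 0.035 ] [48. 98.]
t 17.95 tcp [0.5599 0.0446 0.0229] w 0.0443 F [-1.  -0.   6.5]
delta [0.232, -7.183, -4.419] [-0.009, 0.016, 0.0]
```

jog_arm --deltas '[[[0, 0, -0.2], [0, 0, 0], 0.6], [[0, 0, -0.7], [0, 0, 0], 0.6], [[0, 0, -1.5], [0, 0, 0], 0.6], [[0, 0, -2.4], [0, 0, 0], 0.6], [[0, 0, -3.2], [0, 0, 0], 0.6], [[0, -0.5, -3.7], [0, 0, 0], 0.6], [[0, -1.3, -3.8], [0, 0, 0], 0.6], [[0.1, -2.2, -3.8], [0, 0, 0], 0.6], [[0.1, -3.2, -3.8], [0, 0, 0], 0.6], [[0.1, -4.2, -3.8], [0, 0, 0], 0.6]]'

```text
time: 18.95
tool_pos: [0.5388, 0.2124, 0.1747]
tcp_rot: [[0.989, 0.147, -0.003], [0.147, -0.989, 0.001], [-0.003, -0.001, -1.0]]
contact_force: [0.0, 0.3, -0.8]
gripper_width: 0.044
```

jog_arm --deltas '[[[0, -1, 0], [0, 0, 0], 0.6], [[0.1, -1.9, 0], [0, 0, 0], 0.6], [[0.1, -2.6, 0], [0, 0, 0], 0.6], [[0.13, -2.95, 0], [0, 0, 0], 0.6], [[0.13, -2.95, 0], [0, 0, 0], 0.6], [[0.13, -2.95, 0], [0, 0, 0], 0.6]]'

```text
time: 19.55
tool_pos: [0.5269, 0.3277, 0.1744]
tcp_rot: [[0.989, 0.148, -0.004], [0.148, -0.989, -0.0], [-0.004, -0.0, -1.0]]
contact_force: [0.5, -0.1, -1.0]
gripper_width: 0.0442
```

```bash
python3 -c "
from h import *
delta(.527,.330,.08)
c=shot('wrist','w10.png')
print('pan rim proj',[proj(c,(.527+.055*np.cos(a),.330+.055*np.sin(a),.058)).round(0).tolist() for a in np.arange(0,6.28,np.pi/2)])"
```

```text
t 19.55 tcp [0.5269 0.3277 0.1744] w 0.0442 F [ 0.5 -0.1 -1. ]
delta [0.02, -0.056, 2.36] [-0.002, 0.026, 0.001]
pan rim proj [[260.0, 126.0], [201.0, 171.0], [245.0, 226.0], [302.0, 186.0]]
```

View pics/w10.png

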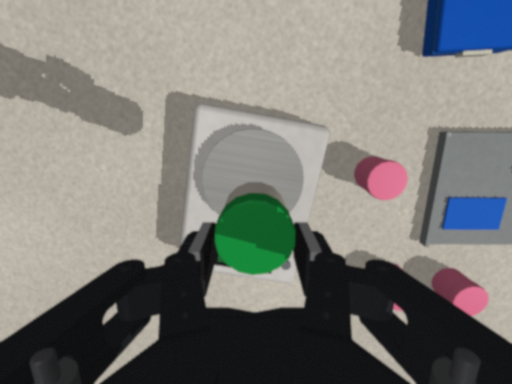

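The pot is held at (255,233). The pan edges at 194–302 suggest its centre is about 1–2 mm further in +y, so I use y = 0.331.

jog_arm --deltas '[[[0.02, -0.08, 0.8], [0, 0.02, 0], 0.6], [[0.02, -0.08, 1.5], [0, 0.02, 0], 0.6], [[0.02, -0.08, 2], [0, 0.02, 0], 0.6], [[0.02, -0.08, 2.25], [0, 0.02, 0], 0.6], [[0.02, -0.08, 2.35], [0, 0.02, 0], 0.6], [[0.02, -0.08, 2.4], [0, 0.02, 0], 0.6], [[0.02, -0.08, 2.4], [0, 0.02, 0], 0.6]]'

```text
time: 20.3
tool_pos: [0.5278, 0.332, 0.0795]
tcp_rot: [[0.989, 0.147, 0.001], [0.147, -0.989, 0.002], [0.002, -0.002, -1.0]]
contact_force: [0.3, 0.1, -0.2]
gripper_width: 0.044
```

jog_arm --deltas '[[[0, 0, 0.02], [0, 0, 0], 0.6], [[0, 0, 0.04], [0, 0, 0], 0.6], [[0, 0, 0.04], [0, 0, 0], 0.6]]'

```text
time: 20.6
tool_pos: [0.5271, 0.3322, 0.0775]
tcp_rot: [[0.989, 0.148, 0.0], [0.148, -0.989, 0.002], [0.001, -0.002, -1.0]]
contact_force: [-0.2, -0.2, -1.2]
gripper_width: 0.0438
```

jog_arm --deltas '[[[0, 0, 0.02], [0, 0, 0], 0.6], [[0, 0, 0.04], [0, 0, 0], 0.6], [[0, 0, 0.04], [0, 0, 0], 0.6]]'

```text
time: 20.9
tool_pos: [0.5269, 0.332, 0.0753]
tcp_rot: [[0.989, 0.148, -0.0], [0.148, -0.989, 0.001], [-0.0, -0.001, -1.0]]
contact_force: [-0.1, -0.1, -0.6]
gripper_width: 0.0438
```

jog_arm --deltas '[[[0, 0, 0.015], [0, 0, 0], 0.6], [[0, 0, 0.03], [0, 0, 0], 0.6], [[0, 0, 0.03], [0, 0, 0], 0.6]]'

```text
time: 21.2
tool_pos: [0.5271, 0.3321, 0.0749]
tcp_rot: [[0.989, 0.148, 0.0], [0.148, -0.989, 0.002], [0.0, -0.001, -1.0]]
contact_force: [-0.7, -0.6, 3.9]
gripper_width: 0.044
```

jog_arm --deltas '[[[0, 0, 0], [0, 0, 0], 0.42], [[0, 0, 0], [0, 0, 0], 0.35], [[0, 0, 0], [0, 0, 0], 0.2], [[0, 0, 0], [0, 0, 0], 0], [[0, 0, 0], [0, 0, 0], 0], [[0, 0, 0], [0, 0, 0], 0], [[0, 0, -0.5], [0, 0, 0], 0], [[0, 0, -1.5], [0, 0, 0], 0], [[0, 0, -2.5], [0, 0, 0], 0], [[0, 0, -3.5], [0, 0, 0], 0]]'

```text
time: 22.2
tool_pos: [0.5267, 0.3317, 0.2155]
tcp_rot: [[0.989, 0.148, -0.001], [0.148, -0.989, 0.001], [-0.001, -0.001, -1.0]]
contact_force: [-0.1, 0.4, 0.6]
gripper_width: 0.0853
```

jog_arm --deltas '[[[0, 0, -0.5], [0, 0, 0], 0], [[0, 0, -0.5], [0, 0, 0], 0], [[0, 0, -0.5], [0, 0, 0], 0]]'

```text
time: 22.5
tool_pos: [0.5267, 0.3317, 0.2341]
tcp_rot: [[0.989, 0.148, -0.0], [0.148, -0.989, 0.001], [-0.0, -0.001, -1.0]]
contact_force: [-0.7, -1.0, -0.4]
gripper_width: 0.0852
```

```bash
python3 look.py w11.png | sed 's/^/z.05 /'; python3 -c "
from h import *
c=shot('wrist')
for s,ce in blobs(c,(40,80,40),(85,255,255),150): print(s,ce,ray(c,*ce,.104))
g8=cv2.cvtColor(c['pixels'],cv2.COLOR_RGB2GRAY)
x0,y0=170,110
cr=cv2.HoughCircles(cv2.medianBlur(g8[y0:260,x0:340],3),cv2.HOUGH_GRADIENT,1,80,param1=60,param2=12,minRadius=38,maxRadius=60)
print(None if cr is None else [(q[0]+x0,q[1]+y0,q[2],ray(c,q[0]+x0,q[1]+y0,.058).round(4)) for q in cr[0][:3]])
cv2.imwrite('pics/w11c.png',cv2.resize(c['pixels'][90:250,150:350],None,fx=3,fy=3)[:,:,::-1])
delta(.4405,-.2945,.26)"
```

```text
z.05 green (226, 228, 37, 19) bbox [0.426  0.3317] rect [0.4262 0.3321] [37. 14.]
z.05 green (235, 155, 40, 40) bbox [0.5176 0.3302] rect [0.5176 0.3302] [39. 39.]
z.05 red (484, 187, 28, 28) bbox [ 0.5231 -0.0422] rect [ 0.5231 -0.0422] [27. 27.]
z.05 blue (419, 186, 55, 29) bbox [0.5124 0.0354] rect [0.5124 0.0354] [54. 28.]
z.05 blue (399, 0, 90, 66) bbox [0.7307 0.1142] rect [0.7307 0.1142] [65. 89.]
[234, 154, 41, 41, 1280] [254.2, 173.8] [0.52913171 0.33189721 0.104     ]
[225, 228, 38, 18, 499] [243.6, 236.4] [0.45198331 0.33328502 0.104     ]
[(np.float32(254.5), np.float32(166.5), np.float32(43.5), array([0.5289, 0.3316, 0.058 ]))]
t 22.6 tcp [0.5258 0.3313 0.2324] w 0.0857 F [-0.1  0.3  0.3]
delta [-4.425, 15.158, -0.682] [-0.004, 0.026, -0.0]
```

View pics/w11c.png

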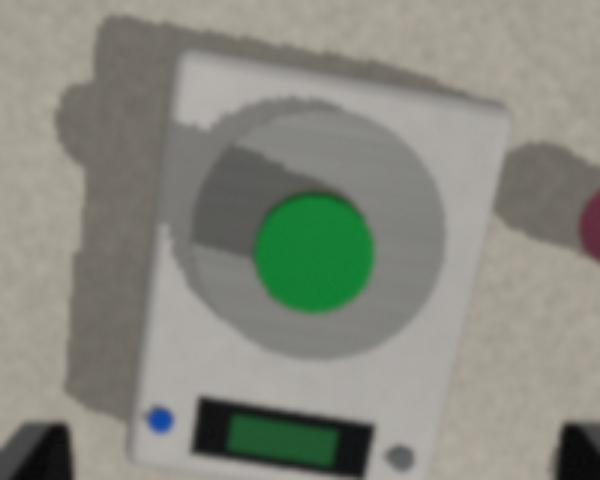

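The pot stands in the middle of the pan: pot (0.529,0.332), pan (0.529,0.332). Back for the blue bottle.

jog_arm --deltas '[[[-0.1, 0.4, -0.5], [0, 0, 0], 0], [[-0.4, 1.3, -0.7], [0, 0, 0], 0], [[-0.7, 2.4, -0.7], [0, 0, 0], 0], [[-1, 3.5, -0.7], [0, 0, 0], 0], [[-1.3, 4.6, -0.7], [0, 0, 0], 0], [[-1.7, 5.7, -0.7], [0, 0, 0], 0], [[-2, 6.8, -0.7], [0, 0, 0], 0], [[-2.3, 7.9, -0.7], [0, 0, 0], 0], [[-2.6, 9, -0.7], [0, 0, 0], 0], [[-2.9, 10.1, -0.7], [0, 0, 0], 0]]'

```text
time: 23.6
tool_pos: [0.4706, -0.0863, 0.2601]
tcp_rot: [[0.989, 0.148, -0.003], [0.148, -0.989, 0.003], [-0.003, -0.003, -1.0]]
contact_force: [-0.0, -0.1, 0.0]
gripper_width: 0.0855
```

```bash
python3 -c "
from h import *
delta(.4405,-.2945,.26)"
```

```text
t 23.6 tcp [ 0.4706 -0.0863  0.2601] w 0.0855 F [-0.  -0.1  0. ]
delta [-1.515, 5.037, -0.01] [-0.024, 0.02, -0.0]
```

jog_arm --deltas '[[[-0.3, 1.1, 0], [0, 0, 0], 0], [[-0.6, 2.2, 0], [0, 0, 0], 0], [[-0.9, 3.3, 0], [0, 0, 0], 0], [[-1.2, 4.3, 0], [0, 0, 0], 0], [[-1.53, 5.05, 0], [0, 0, 0], 0], [[-1.53, 5.05, 0], [0, 0, 0], 0], [[-1.53, 5.05, 0.3], [0, 0, 0], 0], [[-1.53, 5.05, 1.2], [0, 0, 0], 0], [[-1.53, 5.05, 2], [0, 0, 0], 0], [[-1.53, 5.05, 2.2], [0, 0, 0], 0]]'

```text
time: 24.6
tool_pos: [0.4388, -0.2893, 0.169]
tcp_rot: [[0.989, 0.149, -0.007], [0.149, -0.989, 0.009], [-0.006, -0.01, -1.0]]
contact_force: [-0.2, 1.2, -0.4]
gripper_width: 0.085
```

jog_arm --deltas '[[[0, 0, 0], [0, 0, 0], 0], [[0, 0, 0], [0, 0, 0], 0]]'

```text
time: 24.8
tool_pos: [0.4421, -0.2933, 0.174]
tcp_rot: [[0.989, 0.149, 0.001], [0.149, -0.989, 0.001], [0.001, -0.001, -1.0]]
contact_force: [0.2, -0.5, 0.6]
gripper_width: 0.0856
```

```bash
python3 -c "
from h import *
delta(.4405,-.2945,.1005)
c=shot('wrist')
for s,ce in blobs(c,(100,120,60),(130,255,255),150): print(s,ce)
print(proj(c,(.4405,-.2945,.136)))"
```

```text
t 24.8 tcp [ 0.4421 -0.2933  0.174 ] w 0.0856 F [ 0.2 -0.5  0.6]
delta [-0.044, 0.024, 1.836] [-0.005, -0.004, 0.008]
[0, 48, 16, 42, 500] [5.7, 71.0]
[240, 181, 37, 43, 1207] [257.8, 202.2]
[255.06500988 204.02248861]
```

jog_arm --deltas '[[[-0.03, 0.04, 0.7], [0, 0, 0], 0], [[-0.03, 0.04, 1.3], [0, 0, 0], 0], [[-0.03, 0.04, 1.7], [0, 0, 0], 0], [[-0.03, 0.04, 1.83], [0, 0, 0], 0], [[-0.03, 0.04, 1.83], [0, 0, 0], 0.3], [[-0.03, 0.04, 1.83], [0, 0, 0], 0.45], [[-0.03, 0.04, 1.83], [0, 0, 0], 0.55], [[-0.03, 0.04, 1.83], [0, 0, 0], 0.6], [[-0.03, 0.04, 1.83], [0, 0, 0], 0.65], [[-0.03, 0.04, 1.83], [0, 0, 0], 0.7]]' --squeeze 35

```text
time: 25.85
tool_pos: [0.4409, -0.2958, 0.101]
tcp_rot: [[0.989, 0.148, 0.001], [0.148, -0.989, -0.0], [0.001, 0.0, -1.0]]
contact_force: [-0.7, 0.2, 4.6]
gripper_width: 0.0278
```

jog_arm --deltas '[[[0, 0, 0], [0, 0, 0], 0.8], [[0, 0, 0], [0, 0, 0], 0.8], [[0, 0, 0], [0, 0, 0], 0.8]]'

```text
time: 26.15
tool_pos: [0.4409, -0.2959, 0.101]
tcp_rot: [[0.989, 0.148, 0.001], [0.148, -0.989, -0.0], [0.001, 0.0, -1.0]]
contact_force: [-0.1, 0.5, 6.3]
gripper_width: 0.0282
```

```bash
python3 -c "
from h import *
delta(.513,.0335,.26)"
```

```text
t 26.15 tcp [ 0.4409 -0.2959  0.101 ] w 0.0282 F [-0.1  0.5  6.3]
delta [3.003, -7.878, -3.973] [0.001, -0.008, -0.0]
```

jog_arm --deltas '[[[0, 0, -0.3], [0, 0, 0], 0.8], [[0, 0, -1.1], [0, 0, 0], 0.8], [[0, 0, -2], [0, 0, 0], 0.8], [[0, 0, -2.9], [0, 0, 0], 0.8], [[0.1, -0.3, -3.6], [0, 0, 0], 0.8], [[0.4, -1, -3.97], [0, 0, 0], 0.8], [[0.8, -2, -3.97], [0, 0, 0], 0.8], [[1.2, -3, -3.97], [0, 0, 0], 0.8], [[1.6, -4.1, -3.97], [0, 0, 0], 0.8], [[2, -5.2, -3.97], [0, 0, 0], 0.8]]'

```text
time: 27.15
tool_pos: [0.4883, -0.0761, 0.2596]
tcp_rot: [[0.989, 0.147, -0.001], [0.147, -0.989, 0.002], [-0.0, -0.002, -1.0]]
contact_force: [1.3, -0.9, -1.3]
gripper_width: 0.0286
```

jog_arm --deltas '[[[0.4, -1, 0], [0, 0, 0], 0.8], [[0.8, -2, 0], [0, 0, 0], 0.8], [[1, -2.6, 0], [0, 0, 0], 0.8], [[1, -2.68, 0], [0, 0, 0], 0.8], [[1, -2.68, 0], [0, 0, 0], 0.8], [[1, -2.68, 0], [0, 0, 0], 0.8]]'

```text
time: 27.75
tool_pos: [0.5121, 0.0331, 0.2594]
tcp_rot: [[0.989, 0.147, -0.001], [0.147, -0.989, 0.001], [-0.001, -0.001, -1.0]]
contact_force: [0.4, -0.6, -0.5]
gripper_width: 0.0286
```

```bash
python3 look.py w12.png; python3 -c "
from h import *
delta(.513,.0335,.106)"
```

```text
green (25, 183, 38, 19) bbox [0.4272 0.3298] rect [0.4266 0.3299] [39. 14.]
green (0, 102, 31, 40) bbox [0.5227 0.3619] rect [0.5227 0.3619] [39. 30.]
yel (310, 111, 36, 35) bbox [ 0.5758 -0.0579] rect [ 0.5755 -0.0579] [34. 35.]
red (495, 186, 17, 25) bbox [ 0.509  -0.3732] rect [ 0.509  -0.3732] [24. 16.]
red (451, 170, 34, 32) bbox [ 0.5206 -0.3092] rect [ 0.5259 -0.3035] [26. 32.]
red (293, 146, 50, 28) bbox [ 0.5266 -0.0639] rect [ 0.5266 -0.0639] [27. 49.]
blue (227, 204, 56, 69) bbox [0.3805 0.0137] rect [0.3805 0.0137] [68. 55.]
blue (233, 172, 45, 19) bbox [0.4784 0.0273] rect [0.4784 0.0273] [18. 44.]
blue (229, 145, 49, 29) bbox [0.5128 0.0355] rect [0.5128 0.0355] [28. 48.]
blue (178, 0, 70, 24) bbox [0.7039 0.1188] rect [0.7039 0.1188] [23. 69.]
t 27.8 tcp [0.5122 0.0328 0.2594] w 0.0287 F [-0.4 -0.3 -1. ]
delta [0.023, -0.01, 3.836] [-0.007, 0.004, -0.01]
```

jog_arm --deltas '[[[0.02, 0, 0.9], [0, 0, 0], 0.8], [[0.02, 0, 1.8], [0, 0, 0], 0.8], [[0.02, 0, 2.6], [0, 0, 0], 0.8], [[0.02, 0, 3.2], [0, 0, 0], 0.8], [[0.02, 0, 3.5], [0, 0, 0], 0.8], [[0.02, 0, 3.66], [0, 0, 0], 0.8], [[0.02, 0, 3.66], [0, 0, 0], 0.8]]'

```text
time: 28.5
tool_pos: [0.5134, 0.0337, 0.1129]
tcp_rot: [[0.989, 0.147, -0.0], [0.147, -0.989, 0.001], [-0.0, -0.001, -1.0]]
contact_force: [-0.2, -0.0, -1.7]
gripper_width: 0.0285
```

```bash
python3 look.py w13.png; python3 -c "
from h import *
delta(.513,.0335,.106)
im=cv2.imread('pics/w13.png'); cv2.imwrite('pics/w13c.png',cv2.resize(im[140:270,190:330],None,fx=4.5,fy=4.5,interpolation=cv2.INTER_CUBIC))"
```

```text
yel (343, 110, 61, 56) bbox [ 0.5756 -0.0573] rect [ 0.5756 -0.0573] [55. 60.]
red (313, 162, 76, 43) bbox [ 0.5269 -0.0645] rect [ 0.5269 -0.0645] [42. 75.]
blue (227, 204, 56, 70) bbox [0.4508 0.0242] rect [0.4508 0.0242] [69. 55.]
blue (217, 162, 73, 42) bbox [0.5128 0.0348] rect [0.5128 0.0348] [41. 72.]
t 28.55 tcp [0.514  0.0338 0.1136] w 0.0285 F [ 0.1  0.8 -1.3]
delta [-0.025, 0.004, 0.19] [-0.007, -0.008, -0.005]
```

View pics/w13c.png

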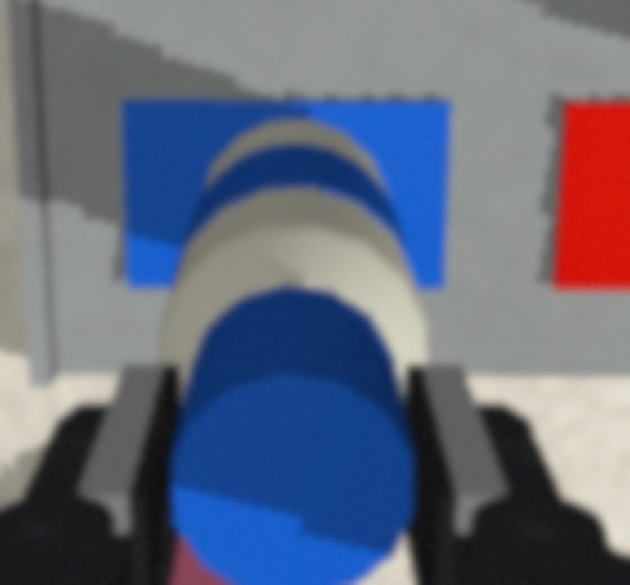

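In the crop the blue coaster is centred at x≈286 and the bottle base at ≈297. The bottle is therefore about 2.4 mm too far towards −y. Checking x the same way.

```bash
python3 -c "
from h import *
c=shot('wrist'); z=.1133-.097
e=np.array([.989,.147])
for zz in (z,.016):
  far=ray(c,256,118/4.5+140,zz)[:2]; print('base centre',far-.021*e)
print('coaster c',ray(c,253.3,(162+203.5)/2,.009)[:2])
s=arm.read_state(); print(s['tool_pos'])
"
```

```text
base centre [0.5111189  0.03148599]
base centre [0.5110652  0.03147693]
coaster c [0.51309809 0.03457155]
[0.51422485 0.03387781 0.1139935 ]
```

jog_arm --deltas '[[[0.03, -0.06, 0], [0, 0, 0], 0.8], [[0.03, -0.06, 0.08], [0, 0, 0], 0.8], [[0.03, -0.06, 0.12], [0, 0, 0], 0.8], [[0.03, -0.06, 0.15], [0, 0, 0], 0.8], [[0.03, -0.06, 0.15], [0, 0, 0], 0.8]]'

```text
time: 29.1
tool_pos: [0.5139, 0.0369, 0.1069]
tcp_rot: [[0.989, 0.148, -0.001], [0.148, -0.989, 0.001], [-0.0, -0.001, -1.0]]
contact_force: [-0.1, 0.1, -2.2]
gripper_width: 0.0288
```

jog_arm --deltas '[[[0, 0, 0.02], [0, 0, 0], 0.8], [[0, 0, 0.04], [0, 0, 0], 0.8], [[0, 0, 0.04], [0, 0, 0], 0.8]]'

```text
time: 29.4
tool_pos: [0.5146, 0.0368, 0.106]
tcp_rot: [[0.989, 0.148, 0.001], [0.148, -0.989, 0.001], [0.001, -0.001, -1.0]]
contact_force: [-1.2, 0.5, 4.2]
gripper_width: 0.0285
```

jog_arm --deltas '[[[0, 0, 0.015], [0, 0, 0], 0.8], [[0, 0, 0.03], [0, 0, 0], 0.8], [[0, 0, 0.03], [0, 0, 0], 0.8]]'

```text
time: 29.7
tool_pos: [0.5152, 0.0368, 0.106]
tcp_rot: [[0.989, 0.148, 0.003], [0.148, -0.989, 0.001], [0.003, -0.001, -1.0]]
contact_force: [-1.8, -0.1, 12.7]
gripper_width: 0.0282
```

Contact at z = 0.106, so I release, rise and check.

jog_arm --deltas '[[[0, 0, -0.03], [0, 0, 0], 0.8], [[0, 0, -0.04], [0, 0, 0], 0.6], [[0, 0, -0.04], [0, 0, 0], 0.5], [[0, 0, -0.04], [0, 0, 0], 0.3], [[0, 0, -0.04], [0, 0, 0], 0], [[0, 0, -0.04], [0, 0, 0], 0], [[0, 0, -0.04], [0, 0, 0], 0], [[0, 0, -0.5], [0, 0, 0], 0], [[0, 0, -1.4], [0, 0, 0], 0], [[0, 0, -2.4], [0, 0, 0], 0]]'

```text
time: 30.7
tool_pos: [0.513, 0.0368, 0.2002]
tcp_rot: [[0.989, 0.148, -0.004], [0.148, -0.989, 0.002], [-0.003, -0.002, -1.0]]
contact_force: [0.6, -0.6, -1.0]
gripper_width: 0.0856
```

jog_arm --deltas '[[[0, 0, -1], [0, 0, 0], 0], [[0, 0, -1.4], [0, 0, 0], 0], [[0, 0, -1.4], [0, 0, 0], 0], [[0, 0, -1.4], [0, 0, 0], 0]]'

```text
time: 31.1
tool_pos: [0.5135, 0.0367, 0.2557]
tcp_rot: [[0.989, 0.148, -0.001], [0.148, -0.989, 0.001], [-0.001, -0.002, -1.0]]
contact_force: [-0.2, 0.4, -0.3]
gripper_width: 0.0857
```

```bash
python3 look.py w14.png; python3 -c "
from h import *
delta(.529,-.281,.26)
im=cv2.imread('pics/w14.png'); cv2.imwrite('pics/w14c.png',cv2.resize(im[90:200,190:360],None,fx=4,fy=4,interpolation=cv2.INTER_CUBIC))"
```

```text
green (26, 185, 38, 19) bbox [0.427  0.3295] rect [0.4263 0.3299] [39. 13.]
green (0, 103, 32, 40) bbox [0.5231 0.3621] rect [0.5231 0.3621] [39. 31.]
yel (313, 113, 36, 35) bbox [ 0.5753 -0.0577] rect [ 0.5753 -0.0577] [34. 35.]
red (455, 172, 35, 32) bbox [ 0.5206 -0.3102] rect [ 0.5268 -0.3047] [27. 30.]
red (296, 147, 50, 29) bbox [ 0.5269 -0.0642] rect [ 0.5269 -0.0642] [28. 49.]
blue (242, 164, 27, 30) bbox [0.4847 0.0318] rect [0.4847 0.0318] [29. 26.]
blue (232, 147, 49, 29) bbox [0.5123 0.0343] rect [0.5123 0.0343] [28. 48.]
blue (180, 0, 71, 24) bbox [0.7046 0.1187] rect [0.7046 0.1187] [23. 70.]
t 31.15 tcp [0.513  0.0368 0.2549] w 0.0859 F [ 0.4 -0.6 -0.9]
delta [-0.779, 7.916, -0.142] [-0.016, 0.019, -0.0]
```

View pics/w14c.png

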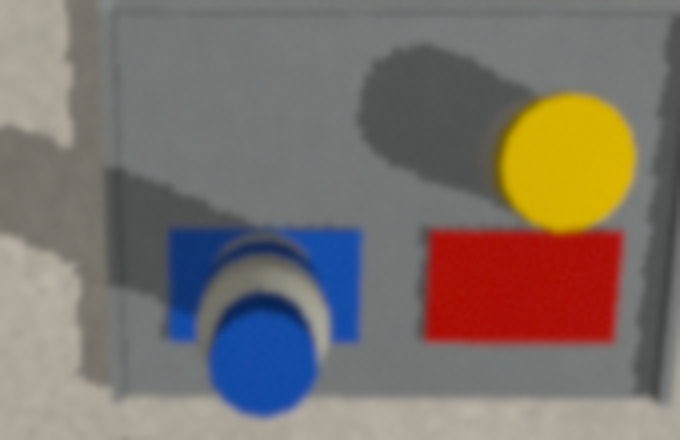

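The blue bottle is centred: bottle at crop x≈263, coaster 168–361. Now the red bottle.

jog_arm --deltas '[[[-0.1, 0.6, -0.1], [0, 0, 0], 0], [[-0.2, 1.6, -0.1], [0, 0, 0], 0], [[-0.3, 2.7, -0.1], [0, 0, 0], 0], [[-0.4, 3.8, -0.1], [0, 0, 0], 0], [[-0.5, 4.9, -0.1], [0, 0, 0], 0], [[-0.6, 6, -0.1], [0, 0, 0], 0], [[-0.7, 7, -0.1], [0, 0, 0], 0], [[-0.78, 7.9, -0.1], [0, 0, 0], 0], [[-0.78, 7.9, -0.1], [0, 0, 0], 0], [[-0.78, 7.9, 0.7], [0, 0, 0], 0]]'

```text
time: 32.15
tool_pos: [0.5318, -0.2829, 0.2291]
tcp_rot: [[0.989, 0.146, 0.005], [0.146, -0.989, -0.002], [0.005, 0.003, -1.0]]
contact_force: [0.5, -0.8, 0.1]
gripper_width: 0.0854
```

jog_arm --deltas '[[[0, 0, 0.7], [0, 0, 0], 0], [[0, 0, 1.1], [0, 0, 0], 0], [[0, 0, 1.1], [0, 0, 0], 0], [[0, 0, 1.1], [0, 0, 0], 0]]'

```text
time: 32.55
tool_pos: [0.5295, -0.2794, 0.1828]
tcp_rot: [[0.989, 0.148, -0.002], [0.148, -0.989, 0.003], [-0.002, -0.004, -1.0]]
contact_force: [-0.0, -0.5, 0.6]
gripper_width: 0.0852
```

```bash
python3 -c "
from h import *
delta(.529,-.281,.103)
c=shot('wrist')
for s,ce in blobs(c,(0,120,60),(8,255,255),150): print(s,ce)
print(proj(c,(.529,-.281,.136)))"
```

```text
t 32.55 tcp [ 0.5295 -0.2794  0.1828] w 0.0852 F [-0.  -0.5  0.6]
delta [-0.015, 0.045, 1.994] [-0.025, 0.013, 0.004]
[52, 128, 66, 36, 2096] [85.0, 145.9]
[240, 158, 35, 14, 160] [256.7, 163.0]
[239, 177, 37, 42, 1184] [256.8, 198.0]
[255.9692694  199.43364227]
```

jog_arm --deltas '[[[0, 0.04, 0.8], [0, 0, 0], 0], [[0, 0.04, 1.5], [0, 0, 0], 0], [[0, 0.04, 1.85], [0, 0, 0], 0], [[0, 0.04, 1.99], [0, 0, 0], 0], [[0, 0.04, 1.99], [0, 0, 0], 0.3], [[0, 0.04, 1.99], [0, 0, 0], 0.45], [[0, 0.04, 1.99], [0, 0, 0], 0.55], [[0, 0.04, 1.99], [0, 0, 0], 0.6], [[0, 0.04, 1.99], [0, 0, 0], 0.65], [[0, 0.04, 1.99], [0, 0, 0], 0.7]]' --squeeze 35

```text
time: 33.6
tool_pos: [0.5307, -0.282, 0.1051]
tcp_rot: [[0.989, 0.148, 0.001], [0.148, -0.989, 0.001], [0.001, -0.001, -1.0]]
contact_force: [-0.8, -0.2, 4.2]
gripper_width: 0.0283
```

jog_arm --deltas '[[[0, 0, 0], [0, 0, 0], 0.8], [[0, 0, 0], [0, 0, 0], 0.8], [[0, 0, 0], [0, 0, 0], 0.8]]'

```text
time: 33.9
tool_pos: [0.5307, -0.282, 0.1051]
tcp_rot: [[0.989, 0.148, 0.001], [0.148, -0.989, 0.001], [0.001, -0.001, -1.0]]
contact_force: [-0.6, 1.2, 6.3]
gripper_width: 0.0278
```

```bash
python3 -c "
from h import *
delta(.528,-.0635,.26)"
```

```text
t 33.9 tcp [ 0.5307 -0.282   0.1051] w 0.0278 F [-0.6  1.2  6.3]
delta [0.745, -5.415, -3.868] [-0.004, -0.008, 0.0]
```

jog_arm --deltas '[[[0, 0, -0.3], [0, 0, 0], 0.8], [[0, 0, -1.1], [0, 0, 0], 0.8], [[0, 0, -2], [0, 0, 0], 0.8], [[0, 0, -2.9], [0, 0, 0], 0.8], [[0.1, -0.4, -3.5], [0, 0, 0], 0.8], [[0.2, -1.2, -3.8], [0, 0, 0], 0.8], [[0.3, -2.2, -3.8], [0, 0, 0], 0.8], [[0.5, -3.3, -3.8], [0, 0, 0], 0.8], [[0.6, -4.4, -3.8], [0, 0, 0], 0.8], [[0.7, -5.1, -3.8], [0, 0, 0], 0.8]]'

```text
time: 34.9
tool_pos: [0.5264, -0.0732, 0.2567]
tcp_rot: [[0.989, 0.149, -0.002], [0.149, -0.989, 0.003], [-0.001, -0.003, -1.0]]
contact_force: [0.3, -0.5, -0.6]
gripper_width: 0.028
```

jog_arm --deltas '[[[0.04, -0.31, 0], [0, 0, 0], 0.8], [[0.04, -0.31, 0], [0, 0, 0], 0.8], [[0.04, -0.31, 0.5], [0, 0, 0], 0.8], [[0.04, -0.31, 1.4], [0, 0, 0], 0.8], [[0.04, -0.31, 2.3], [0, 0, 0], 0.8], [[0.04, -0.31, 3], [0, 0, 0], 0.8], [[0.04, -0.31, 3.3], [0, 0, 0], 0.8], [[0.04, -0.31, 3.45], [0, 0, 0], 0.8], [[0.04, -0.31, 3.45], [0, 0, 0], 0.8]]'

```text
time: 35.8
tool_pos: [0.5279, -0.0644, 0.1185]
tcp_rot: [[0.989, 0.147, -0.0], [0.147, -0.989, 0.001], [0.0, -0.001, -1.0]]
contact_force: [-0.3, -0.1, -0.7]
gripper_width: 0.0281
```

```bash
python3 look.py w15.png; python3 -c "
from h import *
delta(.528,-.0635,.110)
im=cv2.imread('pics/w15.png'); hsv=cv2.cvtColor(im,cv2.COLOR_BGR2HSV)
for v in range(162,204,3):
  r=im[v,205:310]; h=hsv[v,205:310]
  red=((h[:,0]<8)|(h[:,0]>172))&(h[:,1]>120)
  print(v,''.join('R' if a else '.' for a in red))
"
```

```text
yel (229, 110, 54, 55) bbox [ 0.5759 -0.0587] rect [ 0.5759 -0.0587] [54. 53.]
red (228, 204, 53, 66) bbox [ 0.4651 -0.0734] rect [ 0.4651 -0.0734] [65. 52.]
red (219, 162, 71, 41) bbox [ 0.5267 -0.0644] rect [ 0.5267 -0.0644] [40. 70.]
blue (53, 196, 76, 63) bbox [0.4501 0.1063] rect [0.449  0.1045] [50. 79.]
blue (122, 161, 74, 52) bbox [0.5072 0.0346] rect [0.5072 0.0346] [51. 73.]
t 35.85 tcp [ 0.5284 -0.0643  0.1192] w 0.0282 F [-1.  -0.2 -0. ]
delta [-0.008, -0.022, 0.23] [-0.003, -0.011, -0.004]
162 ..............RRRRRRRRRRRRRRRRRRRRRRR............................RRRRRRRRRRRRRRRRRRR.....................
165 ..............RRRRRRRRRRRRRRRRRRRRRRRRRRRRRRR.............RRRRRRRRRRRRRRRRRRRRRRRRRRR....................
168 ..............RRRRRRRRRRRRRRRRRRRRRRRRRRR...............RRRRRRRRRRRRRRRRRRRRRRRRRRRRR....................
171 ..............RRRRRRRRRRRRRRRRRRRRRR..........................RRRRRRRRRRRRRRRRRRRRRRR....................
174 ..............RRRRRRRRRRRRRRRRRRR.......RRRRRRRRRRRRRRRRRRR......RRRRRRRRRRRRRRRRRRRR....................
177 ..............RRRRRRRRRRRRRRRRR....RRR
[... 247 characters left out ...]
RRRRRRRRRRRRRRRRRRR.....................
186 ..............RRRRRRRRRRRRRRRRRRR.................................RRRRRRRRRRRRRRRRRR.....................
189 ..............RRRRRRRRRRRRRRRR.......................................RRRRRRRRRRRRRRR.....................
192 ..............RRRRRRRRRRRRR............................................RRRRRRRRRRRRR.....................
195 ..............RRRRRRRRRRRR...............................................RRRRRRRRRRR.....................
198 ..............RRRRRRRRRRR.................................................RRRRRRRRRR.....................
201 ...............RRRRRRRRR...................................................RRRRRRRRR.....................
```

```bash
python3 -c "
from h import *
c=shot('wrist'); e=np.array([.989,.147]); im=c['pixels']
print('base',[(v,(ray(c,253.3,v,.0185)[:2]-.021*e).round(4)) for v in (166.5,167.5)],'coaster',ray(c,254,182.5,.009)[:2])
print([im[v,252:256].mean(0).round().tolist() for v in range(160,172)])
"
```

```text
base [(166.5, array([ 0.5244, -0.0642])), (167.5, array([ 0.5233, -0.0643]))] coaster [ 0.52662347 -0.06447581]
[[247.0, 224.0, 0.0], [247.0, 224.0, 0.0], [247.0, 224.0, 0.0], [244.0, 218.0, 0.0], [232.0, 189.0, 0.0], [196.0, 131.0, 22.0], [156.0, 96.0, 69.0], [134.0, 110.0, 99.0], [126.0, 122.0, 110.0], [124.0, 122.0, 112.0], [124.0, 118.0, 108.0], [122.0, 101.0, 92.0]]
```

The red base is centred along y (within 0.5 mm). I'll apply the same +1 mm x correction as for blue and lower.

jog_arm --deltas '[[[0.03, 0, 0], [0, 0, 0], 0.8], [[0.03, 0, 0.1], [0, 0, 0], 0.8], [[0.03, 0, 0.16], [0, 0, 0], 0.8], [[0.03, 0, 0.19], [0, 0, 0], 0.8], [[0.03, 0, 0.19], [0, 0, 0], 0.8]]'

```text
time: 36.4
tool_pos: [0.5285, -0.0632, 0.1107]
tcp_rot: [[0.989, 0.148, -0.001], [0.148, -0.989, 0.002], [-0.0, -0.002, -1.0]]
contact_force: [-0.0, -0.4, -1.8]
gripper_width: 0.0281
```

jog_arm --deltas '[[[0, 0, 0.02], [0, 0, 0], 0.8], [[0, 0, 0.04], [0, 0, 0], 0.8], [[0, 0, 0.04], [0, 0, 0], 0.8]]'

```text
time: 36.7
tool_pos: [0.5293, -0.0633, 0.1101]
tcp_rot: [[0.989, 0.148, 0.001], [0.148, -0.989, 0.001], [0.001, -0.001, -1.0]]
contact_force: [0.6, 1.2, 5.3]
gripper_width: 0.028
```

Contact at z = 0.110. Releasing and rising.

jog_arm --deltas '[[[0, 0, -0.01], [0, 0, 0], 0.6], [[0, 0, -0.01], [0, 0, 0], 0.5], [[0, 0, -0.01], [0, 0, 0], 0.3], [[0, 0, -0.01], [0, 0, 0], 0], [[0, 0, -0.01], [0, 0, 0], 0], [[0, 0, -0.01], [0, 0, 0], 0], [[0, 0, -0.5], [0, 0, 0], 0], [[0, 0, -1.4], [0, 0, 0], 0], [[0, 0, -2.4], [0, 0, 0], 0], [[0, 0, -3.4], [0, 0, 0], 0]]'

```text
time: 37.7
tool_pos: [0.5282, -0.0634, 0.2464]
tcp_rot: [[0.989, 0.148, -0.001], [0.148, -0.989, 0.002], [-0.001, -0.002, -1.0]]
contact_force: [0.3, 0.5, -0.7]
gripper_width: 0.0852
```

jog_arm --deltas '[[[0, 0.5, -0.9], [0, 0, 0], 0], [[0, 0.5, -0.9], [0, 0, 0], 0], [[0, 0.5, -0.9], [0, 0, 0], 0], [[0, 0.5, -0.9], [0, 0, 0], 0]]'

```text
time: 38.1
tool_pos: [0.5304, -0.0827, 0.2799]
tcp_rot: [[0.989, 0.148, -0.003], [0.148, -0.989, 0.003], [-0.003, -0.003, -1.0]]
contact_force: [-0.1, 0.8, -0.2]
gripper_width: 0.0854
```

```bash
python3 look.py w16.png; python3 -c "
from h import *
a=cv2.imread('pics/w16.png')[60:230]; s=shot('scene','s2.png')
b=s['pixels'][80:320,130:400,::-1]; b=cv2.resize(b,(512,455))[:425]
cv2.imwrite('pics/final.png',np.vstack([a,b]))"
```

```text
yel (227, 112, 33, 33) bbox [ 0.5759 -0.0589] rect [ 0.5759 -0.0589] [32. 32.]
red (221, 145, 46, 43) bbox [ 0.5135 -0.0664] rect [ 0.5135 -0.0664] [42. 45.]
blue (140, 159, 32, 28) bbox [0.4813 0.0764] rect [0.4811 0.0767] [25. 32.]
blue (159, 145, 47, 28) bbox [0.5111 0.0347] rect [0.5111 0.0347] [27. 46.]
blue (95, 0, 73, 29) bbox [0.7078 0.1222] rect [0.7078 0.1222] [28. 72.]
```

View pics/final.png

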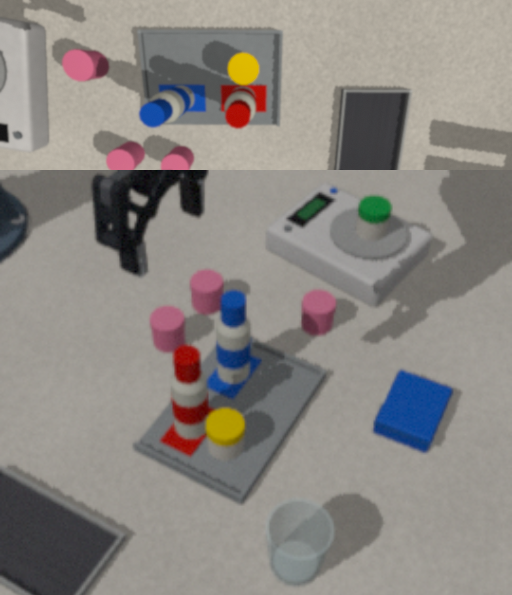

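The final picture shows both bottles upright on their own coasters (red at (188,400), blue at (233,345)), the green pot on the pan at (374,215), and the bystanders in place. The arm is clear, so I'm handing in.

```bash
python3 -c "
from rig import arm
s=arm.read_state(); print(s['time'],s['contact_force'].round(1)); print(arm.hand_in())"
```

```text
38.2 [ 0.2 -0.8  0.1]
the job is handed in; nothing more can be done
None
```

I put both bottles on the side tray, moved the green-lidded pot to the middle of the pan, then returned each bottle to its own coaster. I handed in at 38.2 s with the gripper open and clear of everything; no verdict was reported.

**Last checks**
- **Pot:** it measured at (0.529, 0.332), within 1 mm of the pan centre.
- **Bottles:** both stand upright. Along the row, blue sat about 0.5 mm from its coaster's centre after release, and red measured about 0.5 mm off just before set-down.
- **Bystanders:** the yellow pot measured at (0.576, −0.059), the same as at the start within 1 mm. The slide box, beaker and pink look-alikes look unmoved in the final picture.

**What disagreed:** the pose where I first gripped each bottle was 3–4 mm off the coaster centre as the wrist camera saw it. I placed each bottle by where its base stood over the coaster in the wrist view. The camera put both bases about 2 mm towards the robot. I corrected about 1 mm of that, so each bottle could still be 1–2 mm off in that direction.

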